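Blank an end cap's ports and show its underside to the inspection camera

ROBOT

A 6-joint arm with a two-finger parallel gripper is mounted at the origin on the work surface. World frame = base frame: x ahead of the robot, y to its left, z up, the work surface at z = 0. Lengths are in m, angles in degrees, forces in N, time in s.
With the tool pointing down it reaches from about 0.375 to 0.9 m from the base axis. Payload 3.1 kg.
Tool frame: the origin (TCP) lies between the finger pads; the fingertips stand 22 mm ahead of it and the grasp point (between the pads) lies 3 mm ahead of it (bot.tip_extent is the distance from the TCP to the fingertips, in m); y points along the fingers, z is the direction in which the jaws open and shut, and the axes are right-handed (so a half turn about y gives the same grasp; the last joint's range is limited). The gripper opens to 87 mm and grips with 3 to 60 N. Pads are 19 mm wide; open, the fingers measure 117 mm over their backs; the gripper's body (75 mm by 190 mm) begins 51 mm behind the grasp point.
Start: joints at [64.83, 30.224, 82.088, -0, 67.689, -10.227], TCP at [0.161, 0.604, 0.245] pointing down, gripper open.
Joint ranges: [-176.69, 176.69], [-43.24, 126.21], [12.49, 139.97], [-82, 262], [0, 151.66], [-163.58, 163.58]. Speed limits (degrees/s): [159.86, 159.86, 180, 180, 180, 180].

INTERFACE

Orientations are given as a 3x3 rotation matrix whose columns are the frame's x, y, z axes.
In Python, from rig import bot, eyes, models gives the robot as it stands. The module is installed in compiled form; this text tells all that it offers.
- The arm moves only by the tool arm_command, never from a script. Its arguments are lists of equal length, an entry for each row: "translation": the shift along the tool's x, y, z each as a share of 0.08 m, from -1 to 1, a list of three; "rotation": the turn, a rotation vector about the tool's x, y, z each as a share of 60 degrees, from -1 to 1, a list of three; "grip": the closure, from -1 (fully open) to 1 (shut), so that 0 is half open. In form: {"translation": [[x, y, z], ...], "rotation": [[rx, ry, rz], ...], "grip": [grip, ...]}. A call has 1 to 5 rows; each row is the pose to reach, as a shift and turn from the pose commanded when the call began, along the tool's axes at that moment; what a row does not reach only later rows make up. A row lasts 1/10 s, in which the tool goes at most 50 mm and 8.59 degrees, less where a joint would pass 70% of its speed; a pose out of reach is approached as far as the arm can. A call with a number of a shift or a turn outside -1 to 1 is refused whole. A call with a gripper value outside its range is refused whole. The fingers move at their own pace and stop on an object; the grip force is fixed at half the most. Time passes only in rows, so rows that repeat a pose let the fingers close. It gives the time, the measured TCP pose, the force and the opening at its end, in the units of the state.
- bot.read_state(): the state, without advancing time (a new reading comes with each control period).
- eyes.capture(name): name is "scene" or "side" or "wrist"; returns a dict with "image" (480x640x3 uint8, blue, green, red), "mtx" (3x3 intrinsics, pixels), "dist_coeffs" ([k1, k2, p1, p2, k3] as OpenCV has them; the pictures are not rectified), "rvec" (rotation vector, rad) and "tvec" (3), from world to camera coordinates, as OpenCV has them; the wrist camera has in their place "hand_eye" (4x4, takes a point from camera to tool coordinates, whose origin is the TCP and whose axes are the tool frame's). Camera axes: x right, y down, z forward; pixel columns grow to the right and rows downward; lengths in m; the calibration is good to about 2 mm. A picture is of the moment at which its call begins: read the wrist's pose just before it. There is no depth.
- bot.hand_in(): hands the job in, once; it reports no verdict.
Trained networks look in the newest picture that a camera, given by its name, has taken for a name from the list of things; names that differ only in an ending like _2 or _b are one class to them, and where a whole thing is asked for, a point or a joint stands for the part that bears it (a point fixed in the world has none). Each returns a list of dicts, best first, with "conf" (0 to 1); they miss things now and then, are a little off and sometimes report something else, mostly with a low value. They report only what shows in the picture. A call takes as long as a camera call. They do not tell look-alikes from the thing itself.
- models.recognise(camera, thing): "extent" ([left, top, right, bottom] as shares, 0 to 1, of the picture: columns of its width, rows of its height, round what is visible of it).
- models.spot_point(camera, thing): "point" ([column, row] as shares, 0 to 1, of the picture: columns of its width, rows of its height: a listed point, or the origin of a listed thing).
The state is a dict: "time_s": time; "joint_positions": joint angles; "qvel": joint speeds; "tau": joint torques, N m; "position": TCP position; "tcp_rot": TCP orientation; "force": force on the tool from outside, world axes, zero at the start; "moment": the same for the moment, N m; "opening": opening from 0.0 (shut) to 1.0 (fully open).
Only numpy, scipy, OpenCV 4.12 (cv2) and the standard library are available. Lean on these libraries where they do the work, as an engineer would, in place of code of your own. Each camera call takes 0.05 s, during which the arm holds its last target. There are 200 camera calls.

TASK

With the brass end cap standing in its grey test fixture, blank its two ports with the two titanium plugs pushed fully home on their rubber seats: port one (beside the notch in the rim) first, then port two. Then lift the plugged cap out of the fixture and present it to the inspection camera: open lower end facing the lens, centred on the lens axis and square to it, 12 cm from the lens, and finish still holding it there, steady in the air. Leave the sensor guard, the cell holder and the spanner where they are.

Things in the scene. Friction and masses are not known exactly. Their poses are not given: they have to be found in the camera images.
- cap_grip (a point): Brass end cap, loose, about 0.5 kg, 44 mm tall: a flange 68 mm across, 18 mm thick, on a hollow spigot 56 mm across, 26 mm long, with black O-rings. Grip it by the two spanner flats of the flange, 60 mm apart, 32 mm long, which face its +y and -y. This point: on the axis, half-way up the flange, 53 mm above the bench at the start. z up out of the flange face, x from port two to port one.
- cap_end (a point): Centre of the cap's open lower end (the spigot's ring face), 35 mm below cap_grip along the cap's axis; same axes as cap_grip. This end is shown to the camera.
- port_1 (a point): Port one, centre of its mouth in the cap's top face: a plain through hole 14 mm in diameter, 18 mm deep, 16 mm from the cap's axis towards its +x, where a notch 10 mm wide and 5 mm deep is cut in the flange rim. 9 mm higher than cap_grip; same axes.
- port_2 (a point): Port two, the same, on the side away from the notch (-x of the cap), 32 mm from port one.
- plug_a_head (a point): Titanium plug, loose, 45 g, upright in the stowage block: round grey head 20 mm across, 22 mm tall, on a 2 mm black rubber seat; below it a plain shank 12 mm across, 30 mm long, its last 6 mm tapering to 7 mm. This point: on the axis, 12 mm below the head's top, 12 mm above the face the seat rests on (block top now; cap face when home). z from shank to head. Drops in freely when lined up.
- plug_b_head (a point): The other plug, the same in every way; either fits either port.
- plug_block: Fixed grey plastic stowage block 46 x 132 x 36 mm (x, y, z) with a row of three 14 mm holes along its y, 44 mm apart; the plugs stand in the outer two. Origin at the centre of its underside.
- nest (a point): Centre of the floor of the round nest in the fixed grey test fixture, 18 mm above the bench; the cap's spigot stands in it. Its lip is 6 mm high, 60 mm inside, 72 mm outside diameter. A steel toggle clamp 62 mm high with a red handle pins the fixture from 95 to 310 mm along this point's -y.
- view_point (a point): Where the cap_end point shall be: in the air 120 mm in front of the lens on its axis, 224 mm above the bench. z points along the lens axis away from the lens, 35 degrees off vertical, leaning towards the robot: the cap's z shall point the same way, at any turn about it. The fixed black camera with a ring light 74 mm across sits beyond and below, in an aluminium bracket 130 x 100 mm.
- guard_mid (a point): Middle of the white acetal sensor guard, a loose slotted cage 52 mm in diameter and 92 mm tall, standing; this point is 46 mm up. Leave it alone.
- holder_mid (a point): Blue aluminium conductivity cell holder, loose, 40 x 100 mm and 45 mm tall; this point is 20 mm above the centre of its underside. Leave it alone.
- spanner_grip (a point): Steel spanner about 150 mm long lying on the bench; this point is on its handle. Leave it alone.
Mind the look-alikes: they are no part of the job. What is shaped like the part that bears plug_a_head but purple or red is not meant.

How it is judged:
By the outcome, as a careful person would: the job done as asked, in the order asked, and still so for the second after the job is handed in, while the arm keeps its last pose, push and grip.
It also fails if it takes over 67 s, if anything falls off the work surface, if the arm or the gripper's body presses on something with over 40 N, if the wrist force passes 120 N, or if a joint passes its speed limit or range.

## Working session

There is one attempt and no reset: what is moved stays moved. The work goes in short steps, Python scripts to look and compute and a tool call to move; the robot and the scene stay as the last step left them, time stands still between calls to the robot, and variables do not carry over. Pictures are saved under pics/ and viewed, about 8 in all and at most 12, crops included, and the job is handed in when it is done.

Besides the shell and the picture viewer there is one more tool, called after "Call:" by a JSON object that holds its "fn" and its "kwargs", one argument or row to a line. arm_command: Moves the arm, as the interface text tells. Shift numbers are shares of 0.08 m and turn numbers shares of 60 degrees, none past 1 either way. Its arguments: {"type":"object","properties":{"translation":{"type":"array"},"rotation":{"type":"array"},"grip":{"type":"array"}},"required":["translation","rotation","grip"]}

```bash
mkdir -p pics
cat > h.py <<'E'
import numpy as np, cv2
from rig import bot, eyes, models
def cam(name):
    s=bot.read_state(); c=eyes.capture(name)
    if name=="wrist":
        T=np.eye(4);T[:3,:3]=np.array(s["tcp_rot"]);T[:3,3]=s["position"]
        W=np.linalg.inv(T@np.array(c["hand_eye"]))
    else:
        W=np.eye(4);W[:3,:3]=cv2.Rodrigues(np.array(c["rvec"],float))[0];W[:3,3]=np.ravel(c["tvec"])
    return dict(img=c["image"],K=np.array(c["mtx"]),D=np.array(c["dist_coeffs"]),W=W)
def ray(c,px):
    u=cv2.undistortPoints(np.array([[px]],float),c["K"],c["D"])[0,0]
    R=c["W"][:3,:3];t=c["W"][:3,3]
    return -R.T@t, R.T@np.array([u[0],u[1],1])
def at_z(c,px,z):
    o,d=ray(c,px); return o+d*(z-o[2])/d[2]
def proj(c,P):
    return cv2.projectPoints(np.atleast_2d(np.array(P,float)),cv2.Rodrigues(c["W"][:3,:3])[0],c["W"][:3,3],c["K"],c["D"])[0][:,0]
def tri(obs):
    A=np.zeros((3,3));b=np.zeros(3)
    for o,d in obs:
        d=d/np.linalg.norm(d);M=np.eye(3)-np.outer(d,d);A+=M;b+=M@o
    return np.linalg.solve(A,b)
def pts(name,thing,n=5):
    return [(round(r["conf"],2),np.array(r["point"])*[640,480]) for r in models.spot_point(name,thing)[:n]]
E
python3 - <<'E'
from h import *
np.set_printoptions(precision=4,suppress=True)
cs={n:cam(n) for n in("scene","side","wrist")}
for n in cs: cv2.imwrite(f"pics/{n}0.png",cs[n]["img"])
Z=dict(cap_grip=.053,port_1=.062,port_2=.062,plug_a_head=.048,plug_block=0,nest=.018,view_point=.224,guard_mid=.046,holder_mid=.02,spanner_grip=.005)
for t in Z:
    for n in cs:
        for cf,p in pts(n,t,4): print(t,n,cf,p.round(0),at_z(cs[n],p,Z[t]))
s=bot.read_state();print(s["tcp_rot"],s["position"],s["time_s"])
for n in cs: o,d=ray(cs[n],[320,240]);print(n,o,d)
E
```

```text
cap_grip scene 0.94 [280. 193.] [ 0.4595 -0.2199  0.053 ]
cap_grip side 0.64 [388. 247.] [ 0.4478 -0.2155  0.053 ]
port_1 scene 0.77 [278. 186.] [ 0.4481 -0.2358  0.062 ]
port_1 scene 0.6 [283. 193.] [ 0.4579 -0.2101  0.062 ]
port_1 side 0.73 [388. 239.] [ 0.4541 -0.2379  0.062 ]
port_1 side 0.57 [386. 243.] [ 0.4539 -0.2155  0.062 ]
port_2 scene 0.77 [278. 186.] [ 0.4481 -0.2358  0.062 ]
port_2 scene 0.6 [283. 193.] [ 0.4579 -0.2101  0.062 ]
port_2 side 0.73 [388. 239.] [ 0.4541 -0.2379  0.062 ]
port_2 side 0.57 [386. 243.] [ 0.4539 -0.2155  0.062 ]
plug_a_head scene 0.67 [436. 277.] [0.3866 0.2409 0.048 ]
plug_a_head scene 0.54 [378. 320.] [0.5732 0.2102 0.048 ]
plug_a_head scene 0.47 [378. 281.] [0.4908 0.144  0.048 ]
plug_a_head scene 0.46 [403. 300.] [0.4918 0.2214 0.048 ]
plug_a_head side 0.78 [365. 404.] [0.3815 0.2461 0.048 ]
plug_a_head side 0.67 [260. 358.] [0.5659 0.2089 0.048 ]
plug_a_head side 0.58 [321. 348.] [0.4825 0.1521 0.048 ]
plug_a_head side 0.46 [305. 375.] [0.4857 0.2203 0.048 ]
plug_block scene 0.85 [419. 314.] [0.472  0.2629 0.    ]
plug_block side 0.86 [304.
[... 230 characters left out ...]
18 0.2914 0.046 ]
guard_mid side 0.67 [167. 375.] [0.6874 0.2943 0.046 ]
holder_mid scene 0.71 [200. 233.] [ 0.6783 -0.2999  0.02  ]
holder_mid side 0.77 [310. 225.] [ 0.6678 -0.3118  0.02  ]
holder_mid side 0.29 [304. 421.] [0.4625 0.284  0.02  ]
spanner_grip scene 0.85 [366. 236.] [0.3817 0.0188 0.005 ]
spanner_grip scene 0.32 [199. 233.] [ 0.6737 -0.3119  0.005 ]
spanner_grip side 0.91 [396. 338.] [0.3764 0.0294 0.005 ]
[[ 0.9662  0.      0.2578]
 [-0.2578  0.      0.9662]
 [-0.     -1.      0.    ]] [0.1611 0.6039 0.2446] 1.65
scene [1.1647 0.5268 1.291 ] [-0.4391 -0.3734 -0.8172]
side [0.2852 0.7706 0.6128] [ 0.273  -0.8315 -0.4839]
wrist [0.0896 0.6224 0.3848] [ 0.2544 -0.06   -0.9653]
```

View pics/scene0.png

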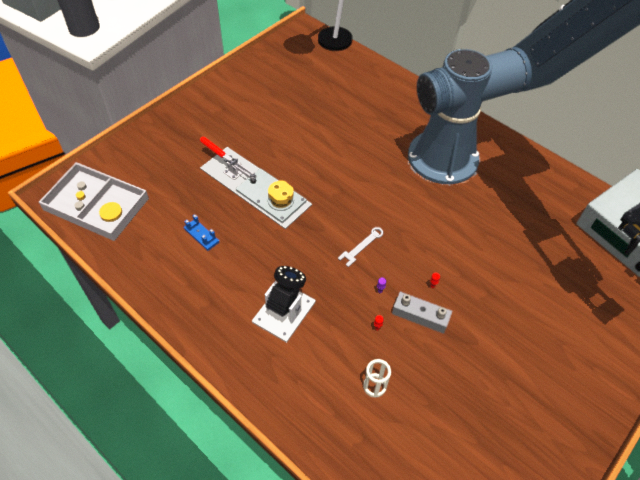

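View pics/side0.png

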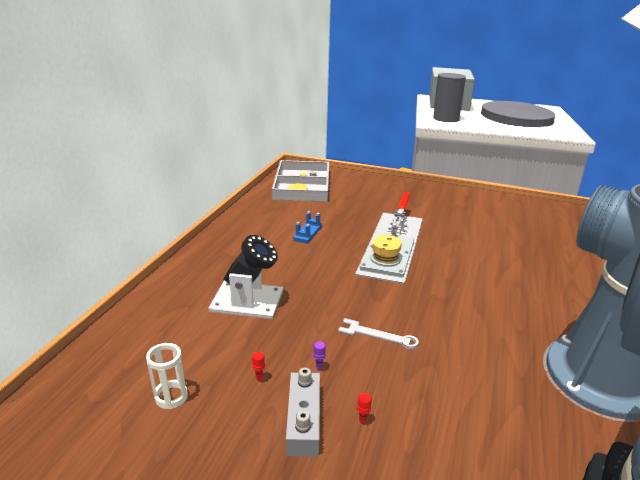

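The scene view shows the cap in its fixture at about (280,193) and the grey stowage block with two plugs at (406,300) and (441,313). The inspection camera's ring is at (290,277). The side view agrees, with the plugs at (305,377) and (303,421), the ring at (261,251) and the cap at (388,247). Next I go above the block.

Call:
{"fn": "arm_command", "kwargs": {
  "translation": [
    [0.3,0,-0.2],
    [0.6,0,-0.4],
    [0.9,0,-0.6],
    [1,0,-0.65],
    [1,0,-0.65]
  ],
  "rotation": [
    [0,0.14,0],
    [0,0.28,0],
    [0,0.42,0],
    [0,0.56,0],
    [0,0.7,0]
  ],
  "grip": [0,0,0,0,0]
}}

```text
time_s: 2.15
position: [0.2263, 0.5319, 0.2447]
tcp_rot: [[0.538, 0.0, 0.843], [-0.843, -0.0, 0.538], [0.0, -1.0, -0.0]]
force: [0.1, 0.3, 0.8]
opening: 0.628
```

Call:
{"fn": "arm_command", "kwargs": {
  "translation": [
    [0.45,0,0.08],
    [0.9,0,0.15]
  ],
  "rotation": [
    [0,0,0],
    [0,0,0]
  ],
  "grip": [0,0]
}}

```text
time_s: 2.35
position: [0.2746, 0.4791, 0.2447]
tcp_rot: [[0.547, 0.001, 0.837], [-0.837, 0.001, 0.547], [-0.0, -1.0, 0.001]]
force: [0.3, -0.7, -0.1]
opening: 0.519
```

Call:
{"fn": "arm_command", "kwargs": {
  "translation": [
    [0.45,0,0.08],
    [0.9,0,0.15]
  ],
  "rotation": [
    [0,0,0],
    [0,0,0]
  ],
  "grip": [0,0]
}}

```text
time_s: 2.55
position: [0.3245, 0.4245, 0.2447]
tcp_rot: [[0.546, 0.001, 0.838], [-0.838, 0.0, 0.546], [-0.0, -1.0, 0.001]]
force: [0.1, 1.2, 0.1]
opening: 0.505
```

Call:
{"fn": "arm_command", "kwargs": {
  "translation": [
    [0.45,0,0.08],
    [0.9,0,0.15]
  ],
  "rotation": [
    [0,0,0],
    [0,0,0]
  ],
  "grip": [0,0]
}}

```text
time_s: 2.75
position: [0.374, 0.3706, 0.2448]
tcp_rot: [[0.546, 0.001, 0.838], [-0.838, 0.0, 0.546], [-0.0, -1.0, 0.001]]
force: [1.2, -0.6, 0.7]
opening: 0.499
```

Call:
{"fn": "arm_command", "kwargs": {
  "translation": [
    [0.45,0,0.08],
    [0.9,0,0.15]
  ],
  "rotation": [
    [0,0,0],
    [0,0,0]
  ],
  "grip": [0,0]
}}

```text
time_s: 2.95
position: [0.4234, 0.3167, 0.2448]
tcp_rot: [[0.545, 0.001, 0.838], [-0.838, 0.0, 0.545], [0.0, -1.0, 0.001]]
force: [0.9, -0.2, -0.1]
opening: 0.499
```

Call:
{"fn": "arm_command", "kwargs": {
  "translation": [
    [0.45,0,0.08],
    [0.9,0,0.15],
    [0.9,0,0.15],
    [0.9,0,0.15]
  ],
  "rotation": [
    [0,0,0],
    [0,0,0],
    [0,0,0],
    [0,0,0]
  ],
  "grip": [0,0,0,0]
}}

```text
time_s: 3.35
position: [0.472, 0.2634, 0.2445]
tcp_rot: [[0.544, -0.001, 0.839], [-0.839, 0.0, 0.544], [-0.001, -1.0, -0.0]]
force: [-0.1, 0.1, -1.0]
opening: 0.503
```

Run:
```python
from h import *
np.set_printoptions(precision=4,suppress=True)
c=cam("wrist");cv2.imwrite("pics/w1.png",c["img"])
for t,z in(("plug_a_head",.048),("plug_block",0)):
    for cf,p in pts("wrist",t,6): print(t,cf,p.round(0),at_z(c,p,z))
s=bot.read_state();print(s["tcp_rot"],s["position"],s["time_s"],s["joint_positions"],s["opening"],s["force"])
```

```text
plug_a_head 0.86 [228. 197.] [0.3839 0.2381 0.048 ]
plug_a_head 0.6 [304. 262.] [0.4834 0.2216 0.048 ]
plug_a_head 0.6 [364. 310.] [0.5674 0.2104 0.048 ]
plug_a_head 0.5 [272. 318.] [0.4883 0.1478 0.048 ]
plug_block 0.98 [317. 214.] [0.4723 0.2636 0.    ]
[[ 0.5465 -0.0008  0.8375]
 [-0.8375  0.0001  0.5465]
 [-0.0005 -1.     -0.0006]] [0.4706 0.2647 0.2445] 3.5 [ 17.4833  23.7021  94.3013   0.0223  62.0405 -15.6548] 0.5035790426057015 [ 0.4401 -0.0846 -0.8486]
```

View pics/w1.png

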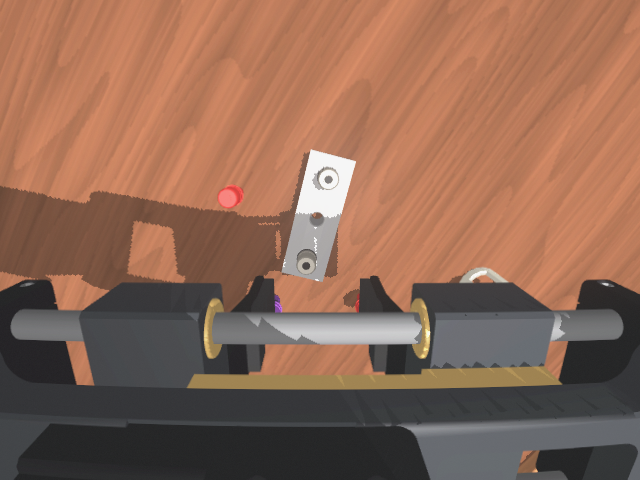

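The wrist view shows the block upright in frame: plug heads at about (306,262) and (328,179), with the empty hole between them. I refine both by the centroid of the head's dark centre.

```bash
cat >> h.py <<'E'
def dark(c,px,r=6):
    "centroid of the dark centre near px"
    g=cv2.GaussianBlur(c["img"],(3,3),0).min(2).astype(float)
    x,y=np.round(px).astype(int); w=g[y-r:y+r+1,x-r:x+r+1]
    m=np.clip((w.max()+w.min())/2-w,0,None); Y,X=np.mgrid[y-r:y+r+1,x-r:x+r+1]
    return np.array([(m*X).sum(),(m*Y).sum()])/m.sum()
E
python3 - <<'E'
from h import *
np.set_printoptions(precision=4,suppress=True)
c=cam("wrist");s=bot.read_state();R=np.array(s["tcp_rot"]);p=np.array(s["position"])
for q in((306,265),(328,179)):
    d=dark(c,q,5);P=at_z(c,d,.060);print(d,P,"tool shift",R.T@(P-p)/.08)
print(p,c["K"])
a=c["img"][140:290,250:400];cv2.imwrite("pics/w1c.png",cv2.resize(a,None,fx=4,fy=4,interpolation=cv2.INTER_CUBIC))
E
```

```text
[306.0524 267.2664] [0.4848 0.2227 0.06  ] tool shift [ 0.5384  2.3067 -0.1394]
[328.669  181.1555] [0.4564 0.3063 0.06  ] tool shift [-0.53    2.307   0.1356]
[0.4706 0.2648 0.2445] [[344.0159   0.     316.5082]
 [  0.     344.0159 242.5666]
 [  0.       0.       1.    ]]
```

View pics/w1c.png

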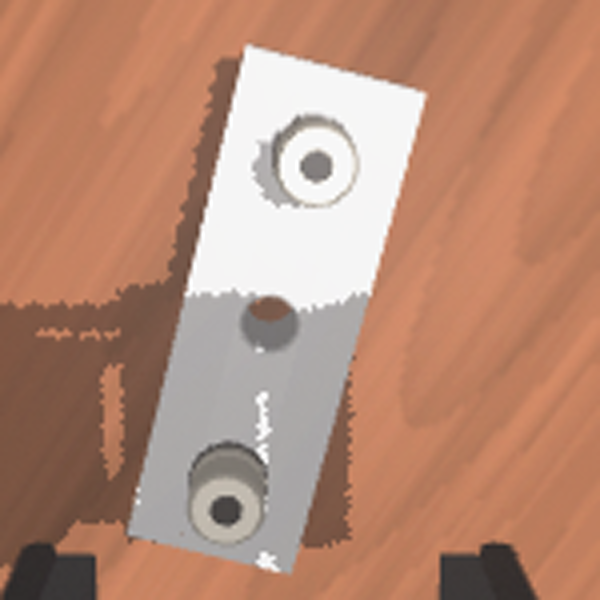

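Call:
{"fn": "arm_command", "kwargs": {
  "translation": [
    [0.27,0.2,-0.07],
    [0.54,0.5,-0.14],
    [0.54,0.9,-0.14]
  ],
  "rotation": [
    [0,0,0],
    [0,0,0],
    [0,0,0]
  ],
  "grip": [0,0,0]
}}

```text
time_s: 3.85
position: [0.4873, 0.2213, 0.1733]
tcp_rot: [[0.546, 0.005, 0.838], [-0.838, 0.0, 0.546], [0.002, -1.0, 0.004]]
force: [0.2, -0.2, -0.5]
opening: 0.504
```

Call:
{"fn": "arm_command", "kwargs": {
  "translation": [
    [0,0.45,0],
    [0,0.9,0],
    [0,0.9,0]
  ],
  "rotation": [
    [0,0,0],
    [0,0,0],
    [0,0,0]
  ],
  "grip": [0,0,0]
}}

```text
time_s: 4.15
position: [0.4819, 0.2217, 0.0967]
tcp_rot: [[0.547, -0.01, 0.837], [-0.837, -0.002, 0.547], [-0.004, -1.0, -0.01]]
force: [-1.1, 1.0, -0.2]
opening: 0.502
```

Call:
{"fn": "arm_command", "kwargs": {
  "translation": [
    [0,0.25,0],
    [0,0.49,0],
    [0,0.49,0],
    [0,0.49,0]
  ],
  "rotation": [
    [0,0,0],
    [0,0,0],
    [0,0,0],
    [0,0,0]
  ],
  "grip": [0,0,0,0]
}}

```text
time_s: 4.55
position: [0.4863, 0.2224, 0.0627]
tcp_rot: [[0.546, 0.001, 0.838], [-0.838, 0.0, 0.546], [0.0, -1.0, 0.001]]
force: [0.2, -0.2, -0.5]
opening: 0.503
```

Call:
{"fn": "arm_command", "kwargs": {
  "translation": [
    [0,0,0],
    [0,0,0],
    [0,0,0],
    [0,0,0],
    [0,0,0]
  ],
  "rotation": [
    [0,0,0],
    [0,0,0],
    [0,0,0],
    [0,0,0],
    [0,0,0]
  ],
  "grip": [1,1,1,1,1]
}}

```text
time_s: 5.05
position: [0.4861, 0.2217, 0.0619]
tcp_rot: [[0.545, 0.001, 0.838], [-0.838, 0.0, 0.545], [0.0, -1.0, 0.001]]
force: [-0.6, 1.1, 4.3]
opening: 0.22
```

Call:
{"fn": "arm_command", "kwargs": {
  "translation": [
    [0,-0.3,0],
    [0,-0.6,0],
    [0,-0.9,0]
  ],
  "rotation": [
    [0,0,0],
    [0,0,0],
    [0,0,0]
  ],
  "grip": [1,1,1]
}}

```text
time_s: 5.35
position: [0.4854, 0.2215, 0.1337]
tcp_rot: [[0.545, -0.001, 0.838], [-0.838, -0.0, 0.545], [-0.0, -1.0, -0.001]]
force: [0.4, -0.7, -0.6]
opening: 0.219
```

Call:
{"fn": "arm_command", "kwargs": {
  "translation": [
    [0.25,-0.45,-0.17],
    [0.5,-0.9,-0.35]
  ],
  "rotation": [
    [0,0,0],
    [0,0,0]
  ],
  "grip": [1,1]
}}

```text
time_s: 5.55
position: [0.4836, 0.1726, 0.206]
tcp_rot: [[0.547, -0.002, 0.837], [-0.837, -0.0, 0.547], [-0.001, -1.0, -0.001]]
force: [1.0, 0.1, 0.3]
opening: 0.219
```

Call:
{"fn": "arm_command", "kwargs": {
  "translation": [
    [0.45,-0.25,-0.31],
    [0.9,-0.5,-0.63]
  ],
  "rotation": [
    [0,0,0],
    [0,0,0]
  ],
  "grip": [1,1]
}}

```text
time_s: 5.75
position: [0.4811, 0.0841, 0.2466]
tcp_rot: [[0.547, 0.001, 0.837], [-0.837, -0.0, 0.547], [0.001, -1.0, 0.001]]
force: [1.1, -0.8, -1.1]
opening: 0.219
```

Call:
{"fn": "arm_command", "kwargs": {
  "translation": [
    [0.45,0,-0.31],
    [0.9,0,-0.63]
  ],
  "rotation": [
    [0,0,0],
    [0,0,0]
  ],
  "grip": [1,1]
}}

```text
time_s: 5.95
position: [0.4782, -0.0044, 0.2462]
tcp_rot: [[0.546, 0.002, 0.838], [-0.838, -0.0, 0.546], [0.001, -1.0, 0.001]]
force: [0.6, 0.4, -0.4]
opening: 0.223
```

Call:
{"fn": "arm_command", "kwargs": {
  "translation": [
    [0.45,0,-0.31],
    [0.9,0,-0.63]
  ],
  "rotation": [
    [0,0,0],
    [0,0,0]
  ],
  "grip": [1,1]
}}

```text
time_s: 6.15
position: [0.4747, -0.0923, 0.2453]
tcp_rot: [[0.545, -0.0, 0.838], [-0.838, 0.0, 0.545], [-0.0, -1.0, 0.0]]
force: [0.7, 0.0, -0.9]
opening: 0.221
```

Call:
{"fn": "arm_command", "kwargs": {
  "translation": [
    [0.45,0,-0.32],
    [0.9,0,-0.64]
  ],
  "rotation": [
    [0,0,0],
    [0,0,0]
  ],
  "grip": [1,1]
}}

```text
time_s: 6.35
position: [0.471, -0.1805, 0.2452]
tcp_rot: [[0.545, -0.0, 0.838], [-0.838, 0.0, 0.545], [-0.001, -1.0, -0.0]]
force: [0.7, -0.4, -1.0]
opening: 0.217
```

Call:
{"fn": "arm_command", "kwargs": {
  "translation": [
    [0,0,0],
    [0,0,0],
    [0,0,0],
    [0,0,0],
    [0,0,0]
  ],
  "rotation": [
    [0,0.14,0],
    [0,0.28,0],
    [0,0.42,0],
    [0,0.56,0],
    [0,0.7,0]
  ],
  "grip": [1,1,1,1,1]
}}

```text
time_s: 6.85
position: [0.4712, -0.1788, 0.245]
tcp_rot: [[-0.162, -0.001, 0.987], [-0.987, 0.001, -0.162], [-0.0, -1.0, -0.001]]
force: [-0.6, -0.2, -1.0]
opening: 0.221
```

Call:
{"fn": "arm_command", "kwargs": {
  "translation": [
    [0,0,0],
    [0,0,0],
    [0,0,0],
    [0,0,0],
    [0,0,0]
  ],
  "rotation": [
    [0,0.09,0],
    [0,0.18,0],
    [0,0.18,0],
    [0,0.18,0],
    [0,0.18,0]
  ],
  "grip": [1,1,1,1,1]
}}

```text
time_s: 7.35
position: [0.4715, -0.1788, 0.2452]
tcp_rot: [[-0.337, -0.0, 0.942], [-0.942, 0.0, -0.337], [-0.0, -1.0, -0.0]]
force: [0.5, -0.1, -0.6]
opening: 0.223
```

Run:
```python
from h import *
np.set_printoptions(precision=4,suppress=True)
c=cam("wrist");cv2.imwrite("pics/w2.png",c["img"])
for t,z in(("port_1",.062),("cap_grip",.053)):
    for cf,p in pts("wrist",t,6): print(t,cf,p.round(0),at_z(c,p,z))
s=bot.read_state();print(s["tcp_rot"],s["position"],s["time_s"],s["joint_positions"],s["opening"],s["force"])
cs=cam("scene");cd=cam("side")
print("ring",tri([ray(cs,(290,277)),ray(cd,(261,251))]),at_z(cs,(290,277),.126),at_z(cd,(261,251),.126))
```

```text
port_1 0.73 [310. 261.] [ 0.4529 -0.2107  0.062 ]
cap_grip 0.97 [314. 273.] [ 0.4514 -0.2271  0.053 ]
[[-0.3372 -0.0001  0.9414]
 [-0.9414  0.     -0.3372]
 [-0.     -1.     -0.0001]] [ 0.4716 -0.1789  0.2453] 7.5 [-33.4844  20.9143  99.0859  -0.001   60.0052 -13.7767] 0.22179250432252992 [ 0.3028 -0.496  -1.2568]
ring [0.6566 0.0078 0.1186] [0.6619 0.0133 0.126 ] [0.6506 0.0154 0.126 ]
```

View pics/w2.png

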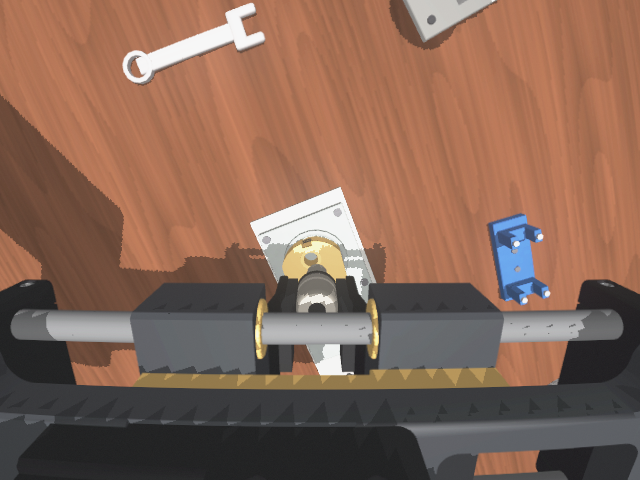

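The view shows the notch at about (306,243) with the nearer port at (311,260). The held plug hides the other port, so I back off to see both.

Call:
{"fn": "arm_command", "kwargs": {
  "translation": [
    [-0.3,0,0],
    [-0.6,0,0],
    [-0.6,0,0],
    [-0.6,0,0]
  ],
  "rotation": [
    [0,0,0],
    [0,0,0],
    [0,0,0],
    [0,0,0]
  ],
  "grip": [1,1,1,1]
}}

```text
time_s: 8.0
position: [0.4879, -0.1337, 0.2454]
tcp_rot: [[-0.336, -0.0, 0.942], [-0.942, -0.001, -0.336], [0.001, -1.0, 0.0]]
force: [0.1, -0.6, -0.2]
opening: 0.22
```

Run:
```python
from h import *
np.set_printoptions(precision=4,suppress=True)
c=cam("wrist");cv2.imwrite("pics/w3.png",c["img"])
for t,z in(("port_1",.062),("cap_grip",.053)):
    for cf,p in pts("wrist",t,6): print(t,cf,p.round(1),at_z(c,p,z))
s=bot.read_state();print(s["tcp_rot"],s["position"],s["time_s"])
a=c["img"][170:270,260:380];cv2.imwrite("pics/w3c.png",cv2.resize(a,None,fx=6,fy=6,interpolation=cv2.INTER_CUBIC))
```

```text
[[-0.3384  0.      0.941 ]
 [-0.941  -0.0004 -0.3384]
 [ 0.0004 -1.      0.0001]] [ 0.4878 -0.1345  0.2454] 8.15
```

View pics/w3c.png

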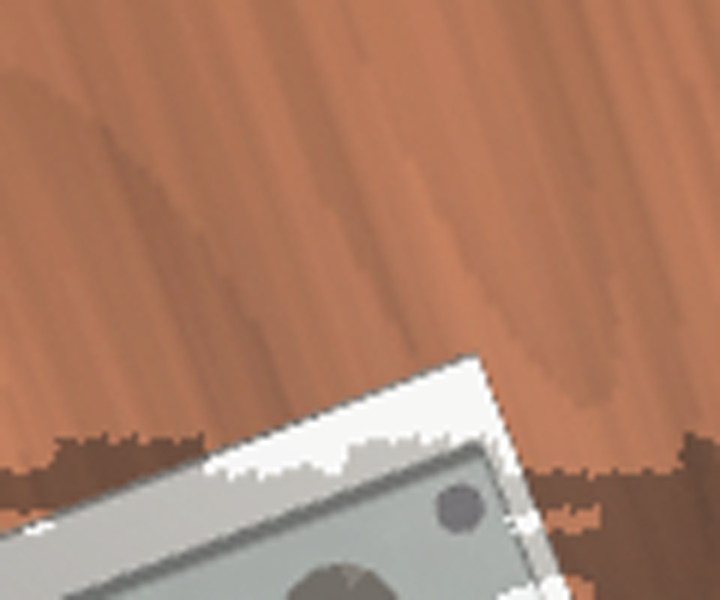

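I moved the wrong way: the cap went down the picture. I go the other way.

Call:
{"fn": "arm_command", "kwargs": {
  "translation": [
    [0.3,0,0],
    [0.6,0,0]
  ],
  "rotation": [
    [0,0,0],
    [0,0,0]
  ],
  "grip": [1,1]
}}

```text
time_s: 8.35
position: [0.4714, -0.1798, 0.2454]
tcp_rot: [[-0.337, 0.0, 0.941], [-0.941, -0.0, -0.337], [0.0, -1.0, 0.0]]
force: [1.2, 0.4, -0.5]
opening: 0.223
```

Call:
{"fn": "arm_command", "kwargs": {
  "translation": [
    [0.3,0,0],
    [0.6,0,0],
    [0.6,0,0],
    [0.6,0,0],
    [0.6,0,0]
  ],
  "rotation": [
    [0,0,0],
    [0,0,0],
    [0,0,0],
    [0,0,0],
    [0,0,0]
  ],
  "grip": [1,1,1,1,1]
}}

```text
time_s: 8.85
position: [0.4553, -0.2236, 0.2453]
tcp_rot: [[-0.338, -0.0, 0.941], [-0.941, 0.001, -0.338], [-0.001, -1.0, -0.001]]
force: [-0.2, -0.1, -0.1]
opening: 0.218
```

Run:
```python
from h import *
np.set_printoptions(precision=4,suppress=True)
c=cam("wrist");cv2.imwrite("pics/w4.png",c["img"])
for t,z in(("port_1",.062),("cap_grip",.053)):
    for cf,p in pts("wrist",t,6): print(t,cf,p.round(1),at_z(c,p,z))
s=bot.read_state();print(s["tcp_rot"],s["position"],s["time_s"])
a=c["img"][170:270,260:380];cv2.imwrite("pics/w4c.png",cv2.resize(a,None,fx=6,fy=6,interpolation=cv2.INTER_CUBIC))
```

```text
port_1 0.9 [311.8 212. ] [ 0.4551 -0.2096  0.062 ]
port_1 0.65 [319.5 244.5] [ 0.4511 -0.2425  0.062 ]
cap_grip 0.86 [317.  226.5] [ 0.4543 -0.2266  0.053 ]
[[-0.3368 -0.0001  0.9416]
 [-0.9416  0.0003 -0.3368]
 [-0.0002 -1.     -0.0002]] [ 0.4556 -0.2233  0.2453] 9.0
```

View pics/w4c.png

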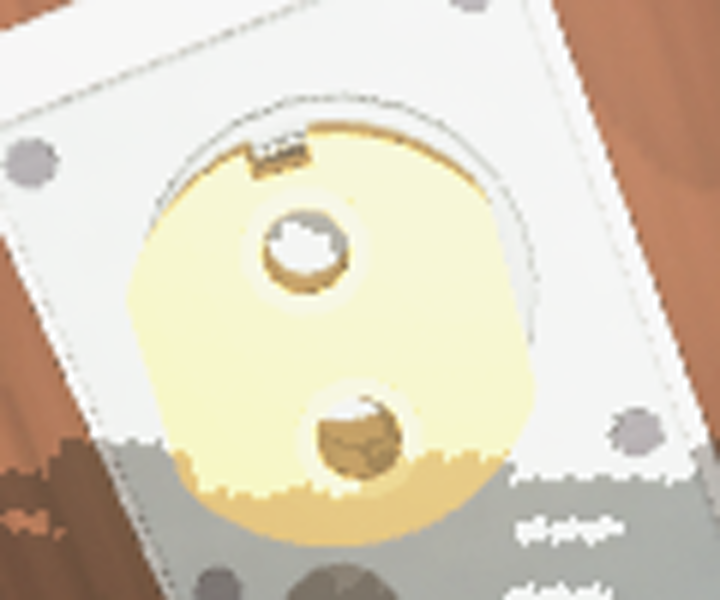

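Port one (beside the notch) is at about (310.6,211.4) and port two at (319.4,242.6).

Run:
```python
from h import *
np.set_printoptions(precision=4,suppress=True)
c=cam("wrist");s=bot.read_state();R=np.array(s["tcp_rot"]);p=np.array(s["position"])
a,b=[at_z(c,q,.062) for q in((310.6,211.4),(319.4,242.6))]
d=a-b;print(a,b,np.linalg.norm(d),"az x",np.degrees(np.arctan2(d[1],d[0])),"tool z az",np.degrees(np.arctan2(R[1,2],R[0,2])),p)
for q in(a,b):print("shift",R.T@(q-p)/.08)
```

```text
[ 0.4545 -0.2084  0.062 ] [ 0.452  -0.2404  0.062 ] 0.03208627304892046 az x 85.5839084066011 tool z az -19.67460831686997 [ 0.4556 -0.2233  0.2454]
shift [-0.1707  2.2921 -0.0761]
shift [0.2163 2.292  0.0294]
```

Call:
{"fn": "arm_command", "kwargs": {
  "translation": [
    [-0.1,0.3,-0.05],
    [-0.17,0.6,-0.075],
    [-0.17,0.8,-0.075]
  ],
  "rotation": [
    [0,-0.13,0],
    [0,-0.255,0],
    [0,-0.255,0]
  ],
  "grip": [1,1,1]
}}

```text
time_s: 9.35
position: [0.4538, -0.2075, 0.1802]
tcp_rot: [[-0.074, -0.002, 0.997], [-0.997, 0.001, -0.074], [-0.001, -1.0, -0.002]]
force: [-1.0, -0.2, -1.4]
opening: 0.221
```

Call:
{"fn": "arm_command", "kwargs": {
  "translation": [
    [0,0.3,0],
    [0,0.6,0],
    [0,0.76,0],
    [0,0.76,0],
    [0,0.76,0]
  ],
  "rotation": [
    [0,0,0],
    [0,0,0],
    [0,0,0],
    [0,0,0],
    [0,0,0]
  ],
  "grip": [1,1,1,1,1]
}}

```text
time_s: 9.85
position: [0.4547, -0.2091, 0.1207]
tcp_rot: [[-0.077, -0.0, 0.997], [-0.997, 0.0, -0.077], [-0.0, -1.0, -0.0]]
force: [0.1, 0.5, -0.2]
opening: 0.217
```

Run:
```python
from h import *
np.set_printoptions(precision=4,suppress=True)
s=bot.read_state();R=np.array(s["tcp_rot"]);p=np.array(s["position"]);print(p,np.degrees(np.arctan2(R[1,2],R[0,2])),s["force"])
for n in("scene","side"):
    c=cam(n);q=proj(c,[[.4545,-.2084,.062]])[0].round().astype(int)
    a=c["img"][q[1]-35:q[1]+25,q[0]-30:q[0]+30]
    cv2.imwrite(f"pics/{n}1c.png",cv2.resize(a,None,fx=6.5,fy=6.5,interpolation=cv2.INTER_CUBIC));print(n,q)
cv2.imwrite("pics/both1.png",np.hstack([cv2.imread("pics/scene1c.png"),cv2.imread("pics/side1c.png")]))
```

```text
[ 0.4547 -0.2091  0.1207] -4.40670158226291 [ 0.0698  0.5488 -0.1992]
scene [284 193]
side [385 245]
```

View pics/both1.png

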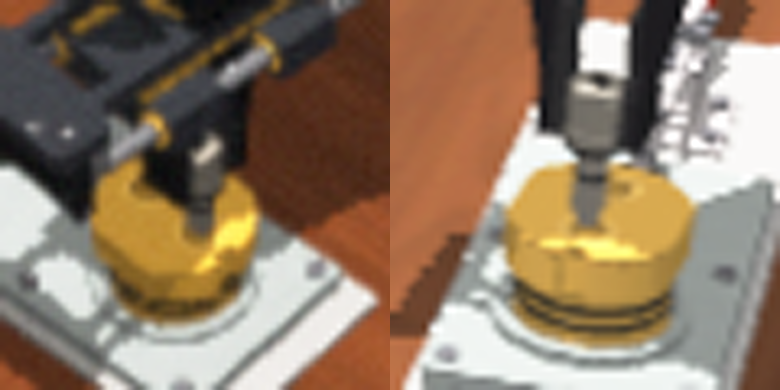

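The plug hangs straight above port one on the notch side. I insert it gently.

Call:
{"fn": "arm_command", "kwargs": {
  "translation": [
    [0,0.05,0],
    [0,0.1,0],
    [0,0.1,0]
  ],
  "rotation": [
    [0,0,0],
    [0,0,0],
    [0,0,0]
  ],
  "grip": [1,1,1]
}}

```text
time_s: 10.25
position: [0.4542, -0.2091, 0.1124]
tcp_rot: [[-0.077, -0.0, 0.997], [-0.997, 0.0, -0.077], [-0.0, -1.0, -0.0]]
force: [-0.1, 0.3, -1.3]
opening: 0.217
```

Call:
{"fn": "arm_command", "kwargs": {
  "translation": [
    [0,0.03,0],
    [0,0.06,0],
    [0,0.06,0]
  ],
  "rotation": [
    [0,0,0],
    [0,0,0],
    [0,0,0]
  ],
  "grip": [1,1,1]
}}

```text
time_s: 10.55
position: [0.4542, -0.2092, 0.1074]
tcp_rot: [[-0.077, -0.0, 0.997], [-0.997, 0.0, -0.077], [-0.0, -1.0, -0.0]]
force: [-0.1, 0.3, -0.7]
opening: 0.219
```

Call:
{"fn": "arm_command", "kwargs": {
  "translation": [
    [0,0.06,0],
    [0,0.12,0],
    [0,0.18,0],
    [0,0.18,0]
  ],
  "rotation": [
    [0,0,0],
    [0,0,0],
    [0,0,0],
    [0,0,0]
  ],
  "grip": [1,1,1,1]
}}

```text
time_s: 10.95
position: [0.4542, -0.2092, 0.0926]
tcp_rot: [[-0.077, -0.001, 0.997], [-0.997, 0.0, -0.077], [-0.0, -1.0, -0.001]]
force: [0.2, -1.2, -1.0]
opening: 0.222
```

Call:
{"fn": "arm_command", "kwargs": {
  "translation": [
    [0,0.04,0],
    [0,0.07,0],
    [0,0.07,0]
  ],
  "rotation": [
    [0,0,0],
    [0,0,0],
    [0,0,0]
  ],
  "grip": [1,1,1]
}}

```text
time_s: 11.25
position: [0.4544, -0.2092, 0.0879]
tcp_rot: [[-0.077, -0.0, 0.997], [-0.997, 0.0, -0.077], [-0.0, -1.0, -0.0]]
force: [0.9, 0.8, 0.9]
opening: 0.22
```

Call:
{"fn": "arm_command", "kwargs": {
  "translation": [
    [0,0.01,0],
    [0,0.02,0],
    [0,0.02,0]
  ],
  "rotation": [
    [0,0,0],
    [0,0,0],
    [0,0,0]
  ],
  "grip": [1,1,1]
}}

```text
time_s: 11.55
position: [0.4544, -0.2092, 0.0877]
tcp_rot: [[-0.077, 0.001, 0.997], [-0.997, -0.0, -0.077], [0.0, -1.0, 0.001]]
force: [-2.8, 1.9, 13.5]
opening: 0.222
```

Call:
{"fn": "arm_command", "kwargs": {
  "translation": [
    [0,0.01,0],
    [0,0.01,0],
    [0,0.01,0]
  ],
  "rotation": [
    [0,0,0],
    [0,0,0],
    [0,0,0]
  ],
  "grip": [1,1,1]
}}

```text
time_s: 11.85
position: [0.4544, -0.2092, 0.0876]
tcp_rot: [[-0.077, 0.001, 0.997], [-0.997, -0.001, -0.077], [0.001, -1.0, 0.001]]
force: [-3.6, 2.1, 21.0]
opening: 0.217
```

Call:
{"fn": "arm_command", "kwargs": {
  "translation": [
    [0,0,0],
    [0,0,0],
    [0,0,0],
    [0,0,0]
  ],
  "rotation": [
    [0,0,0],
    [0,0,0],
    [0,0,0],
    [0,0,0]
  ],
  "grip": [0.2,0.2,0.2,0.2]
}}

```text
time_s: 12.25
position: [0.4543, -0.2092, 0.085]
tcp_rot: [[-0.078, -0.0, 0.997], [-0.997, 0.0, -0.078], [-0.0, -1.0, -0.0]]
force: [0.1, -0.3, 1.4]
opening: 0.39
```

Call:
{"fn": "arm_command", "kwargs": {
  "translation": [
    [0,-0.2,0],
    [0,-0.6,0],
    [0,-1,0]
  ],
  "rotation": [
    [0,0,0],
    [0,0,0],
    [0,0,0]
  ],
  "grip": [0.2,0.2,0.2]
}}

```text
time_s: 12.55
position: [0.4538, -0.2089, 0.1653]
tcp_rot: [[-0.078, -0.002, 0.997], [-0.997, 0.002, -0.078], [-0.002, -1.0, -0.002]]
force: [0.6, 0.4, -0.4]
opening: 0.4
```

Call:
{"fn": "arm_command", "kwargs": {
  "translation": [
    [0,-0.5,0],
    [0,-0.97,0],
    [0,-0.97,0],
    [0,-0.97,0],
    [0,-0.97,0]
  ],
  "rotation": [
    [0,0,0],
    [0,0,0],
    [0,0,0],
    [0,0,0],
    [0,0,0]
  ],
  "grip": [0,0,0,0,0]
}}

```text
time_s: 13.05
position: [0.4535, -0.2086, 0.2416]
tcp_rot: [[-0.078, -0.003, 0.997], [-0.997, 0.002, -0.078], [-0.002, -1.0, -0.003]]
force: [0.1, 0.9, -0.8]
opening: 0.501
```

Run:
```python
from h import *
np.set_printoptions(precision=4,suppress=True)
c=cam("wrist");s=bot.read_state();R=np.array(s["tcp_rot"]);p=np.array(s["position"]);print(p,s["time_s"])
for t in("port_1","cap_grip","plug_a_head"):
    for cf,q in pts("wrist",t,4): print(t,cf,q.round(1),at_z(c,q,dict(port_1=.062,cap_grip=.053,plug_a_head=.074)[t]))
q=proj(c,[[.4532,-.2244,.062]])[0].round().astype(int);print(q)
a=c["img"][q[1]-50:q[1]+50,q[0]-60:q[0]+60];cv2.imwrite("pics/w5c.png",cv2.resize(a,None,fx=6,fy=6,interpolation=cv2.INTER_CUBIC))
```

```text
[ 0.4534 -0.2086  0.2413] 13.1
port_1 0.79 [320.  225.3] [ 0.456  -0.2076  0.062 ]
port_1 0.56 [317.1 261.2] [ 0.4504 -0.2433  0.062 ]
port_1 0.17 [316.9 227.9] [ 0.4528 -0.2099  0.062 ]
cap_grip 0.74 [317.2 240.9] [ 0.4519 -0.2252  0.053 ]
plug_a_head 0.64 [315.4 228. ] [ 0.4517 -0.2071  0.074 ]
[318 242]
```

View pics/w5c.png

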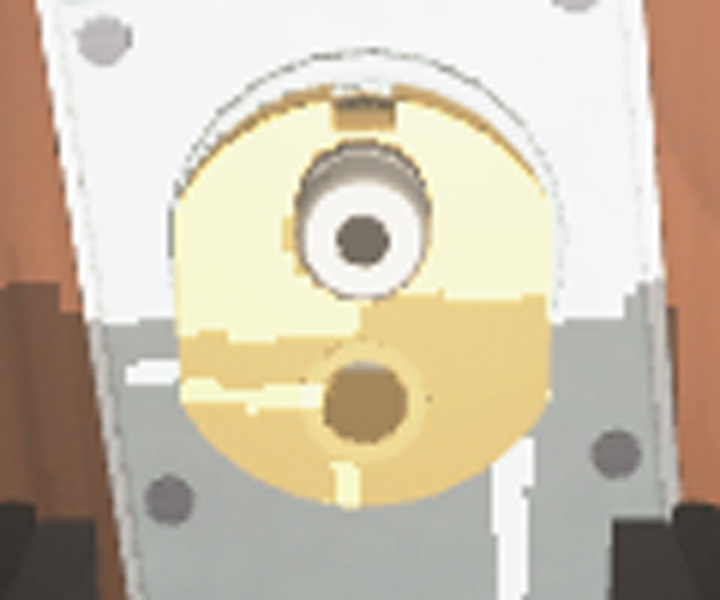

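Plug one is seated in port one, concentric beside the notch. The jaws are square to the flats, and port two is at about (318.2,258.6). Next is the second plug.

Call:
{"fn": "arm_command", "kwargs": {
  "translation": [
    [-0.46,0,-0.03],
    [-0.92,0,-0.066]
  ],
  "rotation": [
    [0,0,0],
    [0,0,0]
  ],
  "grip": [0,0]
}}

```text
time_s: 13.45
position: [0.4547, -0.1354, 0.242]
tcp_rot: [[-0.08, -0.001, 0.997], [-0.997, 0.001, -0.08], [-0.001, -1.0, -0.001]]
force: [-0.3, -0.0, -0.2]
opening: 0.5
```

Call:
{"fn": "arm_command", "kwargs": {
  "translation": [
    [-0.46,0,-0.03],
    [-0.92,0,-0.066]
  ],
  "rotation": [
    [0,0,0],
    [0,0,0]
  ],
  "grip": [0,0]
}}

```text
time_s: 13.65
position: [0.4549, -0.0604, 0.2422]
tcp_rot: [[-0.078, -0.001, 0.997], [-0.997, 0.001, -0.078], [-0.001, -1.0, -0.001]]
force: [-0.0, 0.1, -0.1]
opening: 0.503
```

Call:
{"fn": "arm_command", "kwargs": {
  "translation": [
    [-0.46,0,-0.03],
    [-0.92,0,-0.066]
  ],
  "rotation": [
    [0,0,0],
    [0,0,0]
  ],
  "grip": [0,0]
}}

```text
time_s: 13.85
position: [0.4553, 0.0135, 0.2423]
tcp_rot: [[-0.078, -0.001, 0.997], [-0.997, 0.0, -0.078], [-0.0, -1.0, -0.001]]
force: [-0.1, -0.9, 0.1]
opening: 0.499
```

Call:
{"fn": "arm_command", "kwargs": {
  "translation": [
    [-0.46,0,-0.03],
    [-0.92,0,-0.066]
  ],
  "rotation": [
    [0,0,0],
    [0,0,0]
  ],
  "grip": [0,0]
}}

```text
time_s: 14.05
position: [0.4557, 0.0874, 0.2423]
tcp_rot: [[-0.078, -0.001, 0.997], [-0.997, 0.0, -0.078], [0.0, -1.0, -0.001]]
force: [0.3, 0.2, -0.4]
opening: 0.5
```

Call:
{"fn": "arm_command", "kwargs": {
  "translation": [
    [-0.46,0,-0.03],
    [-0.92,0,-0.066]
  ],
  "rotation": [
    [0,0,0],
    [0,0,0]
  ],
  "grip": [0,0]
}}

```text
time_s: 14.25
position: [0.4562, 0.1611, 0.2422]
tcp_rot: [[-0.077, -0.001, 0.997], [-0.997, -0.0, -0.077], [0.0, -1.0, -0.001]]
force: [-0.2, -0.1, -0.5]
opening: 0.496
```

Call:
{"fn": "arm_command", "kwargs": {
  "translation": [
    [-0.46,0,-0.03],
    [-0.92,0,-0.066]
  ],
  "rotation": [
    [0,0,0],
    [0,0,0]
  ],
  "grip": [0,0]
}}

```text
time_s: 14.45
position: [0.4566, 0.2349, 0.2421]
tcp_rot: [[-0.077, -0.001, 0.997], [-0.997, -0.001, -0.077], [0.001, -1.0, -0.001]]
force: [0.2, -0.9, -0.5]
opening: 0.496
```

Call:
{"fn": "arm_command", "kwargs": {
  "translation": [
    [-0.46,0,-0.03],
    [-0.9,0,-0.066],
    [-0.9,0,-0.066],
    [-0.9,0,-0.066],
    [-0.9,0,-0.066]
  ],
  "rotation": [
    [0,0,0],
    [0,0,0],
    [0,0,0],
    [0,0,0],
    [0,0,0]
  ],
  "grip": [0,0,0,0,0]
}}

```text
time_s: 14.95
position: [0.4569, 0.3048, 0.2423]
tcp_rot: [[-0.078, -0.002, 0.997], [-0.997, -0.001, -0.078], [0.001, -1.0, -0.002]]
force: [-0.7, 1.0, -0.5]
opening: 0.497
```

Run:
```python
from h import *
np.set_printoptions(precision=4,suppress=True)
c=cam("wrist");s=bot.read_state();R=np.array(s["tcp_rot"]);p=np.array(s["position"]);print(p,s["time_s"],np.degrees(np.arctan2(R[1,2],R[0,2])))
# port two from the previous look (px 318.2,258.6 at pose then)
T=np.eye(4);T[:3,:3]=R;T[:3,3]=p
H=np.linalg.inv(c["W"]);H=np.linalg.inv(T)@H
T0=T.copy();T0[:3,3]=[.4535,-.2087,.2420]
c0=dict(c,W=np.linalg.inv(T0@H));print("port2",at_z(c0,(318.2,258.6),.062),"plug1",at_z(c0,(318,231.6),.086))
g=proj(c,[[.4564,.3063,.060]])[0];d=dark(c,g,5);P=at_z(c,d,.060);print(g,d,P,"shift",R.T@(P-p)/.08)
```

```text
[0.4571 0.3045 0.2425] 15.0 -4.508406060056339
port2 [ 0.4517 -0.2413  0.062 ] plug1 [ 0.454  -0.2081  0.086 ]
[316.5774 223.8801] [316.4968 224.0414] [0.4563 0.3061 0.06  ] shift [-0.0216  2.2808 -0.0083]
```

Call:
{"fn": "arm_command", "kwargs": {
  "translation": [
    [-0.02,0.3,-0.01],
    [-0.02,0.6,-0.01],
    [-0.02,0.9,-0.01]
  ],
  "rotation": [
    [0,0,0],
    [0,0,0],
    [0,0,0]
  ],
  "grip": [0,0,0]
}}

```text
time_s: 15.3
position: [0.457, 0.3061, 0.1705]
tcp_rot: [[-0.079, 0.001, 0.997], [-0.997, 0.0, -0.079], [-0.0, -1.0, 0.001]]
force: [0.6, 0.5, -0.3]
opening: 0.5
```

Call:
{"fn": "arm_command", "kwargs": {
  "translation": [
    [0,0.45,0],
    [0,0.9,0],
    [0,0.9,0]
  ],
  "rotation": [
    [0,0,0],
    [0,0,0],
    [0,0,0]
  ],
  "grip": [0,0,0]
}}

```text
time_s: 15.6
position: [0.4537, 0.3047, 0.095]
tcp_rot: [[-0.079, -0.01, 0.997], [-0.997, -0.004, -0.079], [0.005, -1.0, -0.009]]
force: [-0.9, -0.7, -0.2]
opening: 0.498
```

Call:
{"fn": "arm_command", "kwargs": {
  "translation": [
    [0,0.25,0],
    [0,0.47,0],
    [0,0.47,0],
    [0,0.47,0]
  ],
  "rotation": [
    [0,0,0],
    [0,0,0],
    [0,0,0],
    [0,0,0]
  ],
  "grip": [0,0,0,0]
}}

```text
time_s: 16.0
position: [0.4575, 0.3071, 0.0627]
tcp_rot: [[-0.078, 0.001, 0.997], [-0.997, 0.001, -0.078], [-0.001, -1.0, 0.001]]
force: [0.1, -0.1, 0.4]
opening: 0.496
```

Call:
{"fn": "arm_command", "kwargs": {
  "translation": [
    [0,0,0],
    [0,0,0],
    [0,0,0],
    [0,0,0],
    [0,0,0]
  ],
  "rotation": [
    [0,0,0],
    [0,0,0],
    [0,0,0],
    [0,0,0],
    [0,0,0]
  ],
  "grip": [1,1,1,1,1]
}}

```text
time_s: 16.5
position: [0.4569, 0.3075, 0.0619]
tcp_rot: [[-0.077, 0.001, 0.997], [-0.997, 0.0, -0.077], [-0.0, -1.0, 0.001]]
force: [-0.4, -0.4, 3.1]
opening: 0.215
```

Call:
{"fn": "arm_command", "kwargs": {
  "translation": [
    [0,-0.3,0],
    [0,-0.6,0],
    [0,-0.9,0]
  ],
  "rotation": [
    [0,0,0],
    [0,0,0],
    [0,0,0]
  ],
  "grip": [1,1,1]
}}

```text
time_s: 16.8
position: [0.4563, 0.3072, 0.1337]
tcp_rot: [[-0.077, -0.001, 0.997], [-0.997, -0.001, -0.077], [0.001, -1.0, -0.001]]
force: [0.4, 0.3, -0.2]
opening: 0.221
```

Call:
{"fn": "arm_command", "kwargs": {
  "translation": [
    [0.3,-0.45,0.02],
    [0.6,-0.9,0.04]
  ],
  "rotation": [
    [0,0,0],
    [0,0,0]
  ],
  "grip": [1,1]
}}

```text
time_s: 17.0
position: [0.4554, 0.2589, 0.206]
tcp_rot: [[-0.076, -0.001, 0.997], [-0.997, -0.001, -0.076], [0.001, -1.0, -0.001]]
force: [1.3, -0.3, -0.3]
opening: 0.22
```

Call:
{"fn": "arm_command", "kwargs": {
  "translation": [
    [0.45,-0.1,0.03],
    [0.9,-0.2,0.06]
  ],
  "rotation": [
    [0,0,0],
    [0,0,0]
  ],
  "grip": [1,1]
}}

```text
time_s: 17.2
position: [0.4555, 0.1863, 0.2227]
tcp_rot: [[-0.076, 0.002, 0.997], [-0.997, 0.0, -0.076], [-0.0, -1.0, 0.002]]
force: [0.9, -0.2, -0.4]
opening: 0.223
```

Call:
{"fn": "arm_command", "kwargs": {
  "translation": [
    [0.45,0,0.03],
    [0.9,0,0.06]
  ],
  "rotation": [
    [0,0,0],
    [0,0,0]
  ],
  "grip": [1,1]
}}

```text
time_s: 17.4
position: [0.4543, 0.1137, 0.2217]
tcp_rot: [[-0.077, 0.001, 0.997], [-0.997, -0.0, -0.077], [-0.0, -1.0, 0.001]]
force: [0.4, -0.4, -0.1]
opening: 0.223
```

Call:
{"fn": "arm_command", "kwargs": {
  "translation": [
    [0.45,0,0.03],
    [0.9,0,0.06]
  ],
  "rotation": [
    [0,0,0],
    [0,0,0]
  ],
  "grip": [1,1]
}}

```text
time_s: 17.6
position: [0.4533, 0.0415, 0.2214]
tcp_rot: [[-0.077, -0.0, 0.997], [-0.997, 0.0, -0.077], [-0.0, -1.0, -0.0]]
force: [0.2, -0.5, -0.4]
opening: 0.221
```

Call:
{"fn": "arm_command", "kwargs": {
  "translation": [
    [0.45,0,0.03],
    [0.9,0,0.06]
  ],
  "rotation": [
    [0,0,0],
    [0,0,0]
  ],
  "grip": [1,1]
}}

```text
time_s: 17.8
position: [0.4525, -0.0307, 0.2213]
tcp_rot: [[-0.077, -0.0, 0.997], [-0.997, 0.0, -0.077], [-0.0, -1.0, -0.0]]
force: [0.2, -0.2, -1.2]
opening: 0.221
```

Call:
{"fn": "arm_command", "kwargs": {
  "translation": [
    [0.45,0,0.03],
    [0.9,0,0.06]
  ],
  "rotation": [
    [0,0,0],
    [0,0,0]
  ],
  "grip": [1,1]
}}

```text
time_s: 18.0
position: [0.4517, -0.1029, 0.2213]
tcp_rot: [[-0.078, -0.0, 0.997], [-0.997, 0.0, -0.078], [-0.0, -1.0, -0.0]]
force: [0.3, 0.1, 0.2]
opening: 0.221
```

Call:
{"fn": "arm_command", "kwargs": {
  "translation": [
    [0.45,0,0.03],
    [0.9,0,0.06]
  ],
  "rotation": [
    [0,0,0],
    [0,0,0]
  ],
  "grip": [1,1]
}}

```text
time_s: 18.2
position: [0.4509, -0.175, 0.2212]
tcp_rot: [[-0.078, -0.0, 0.997], [-0.997, 0.0, -0.078], [-0.0, -1.0, -0.0]]
force: [0.1, 0.4, -0.6]
opening: 0.218
```

Call:
{"fn": "arm_command", "kwargs": {
  "translation": [
    [0.4,0,0.03],
    [0.82,0,0.07],
    [0.82,0,0.07],
    [0.82,0,0.07],
    [0.82,0,0.07]
  ],
  "rotation": [
    [0,0,0],
    [0,0,0],
    [0,0,0],
    [0,0,0],
    [0,0,0]
  ],
  "grip": [1,1,1,1,1]
}}

```text
time_s: 18.7
position: [0.4512, -0.2383, 0.221]
tcp_rot: [[-0.077, -0.001, 0.997], [-0.997, 0.002, -0.077], [-0.001, -1.0, -0.001]]
force: [-0.1, 0.2, -0.5]
opening: 0.221
```

Call:
{"fn": "arm_command", "kwargs": {
  "translation": [
    [0,0.3,0.01],
    [0,0.6,0.01],
    [0,0.8,0.01]
  ],
  "rotation": [
    [0,0,0],
    [0,0,0],
    [0,0,0]
  ],
  "grip": [1,1,1]
}}

```text
time_s: 19.0
position: [0.452, -0.2375, 0.1562]
tcp_rot: [[-0.076, -0.002, 0.997], [-0.997, 0.002, -0.075], [-0.001, -1.0, -0.002]]
force: [0.7, 0.4, -1.8]
opening: 0.22
```

Call:
{"fn": "arm_command", "kwargs": {
  "translation": [
    [0,0.25,0],
    [0,0.45,0],
    [0,0.45,0],
    [0,0.45,0]
  ],
  "rotation": [
    [0,0,0],
    [0,0,0],
    [0,0,0],
    [0,0,0]
  ],
  "grip": [1,1,1,1]
}}

```text
time_s: 19.4
position: [0.4527, -0.2385, 0.1215]
tcp_rot: [[-0.076, -0.001, 0.997], [-0.997, 0.001, -0.076], [-0.001, -1.0, -0.001]]
force: [-0.3, 0.4, 0.6]
opening: 0.22
```

Call:
{"fn": "arm_command", "kwargs": {
  "translation": [
    [0,0.04,0],
    [0,0.08,0],
    [0,0.08,0],
    [0,0.08,0]
  ],
  "rotation": [
    [0,0,0],
    [0,0,0],
    [0,0,0],
    [0,0,0]
  ],
  "grip": [1,1,1,1]
}}

```text
time_s: 19.8
position: [0.4527, -0.2397, 0.1152]
tcp_rot: [[-0.078, 0.0, 0.997], [-0.997, -0.0, -0.078], [0.0, -1.0, 0.0]]
force: [-0.3, -0.1, -1.2]
opening: 0.22
```

Call:
{"fn": "arm_command", "kwargs": {
  "translation": [
    [0,0.03,0],
    [0,0.06,0],
    [0,0.06,0],
    [0,0.06,0]
  ],
  "rotation": [
    [0,0,0],
    [0,0,0],
    [0,0,0],
    [0,0,0]
  ],
  "grip": [1,1,1,1]
}}

```text
time_s: 20.2
position: [0.4526, -0.2396, 0.11]
tcp_rot: [[-0.078, -0.0, 0.997], [-0.997, 0.0, -0.078], [-0.0, -1.0, -0.0]]
force: [-0.1, -0.2, -0.9]
opening: 0.22
```

Call:
{"fn": "arm_command", "kwargs": {
  "translation": [
    [0,0.03,0],
    [0,0.05,0],
    [0,0.05,0]
  ],
  "rotation": [
    [0,0,0],
    [0,0,0],
    [0,0,0]
  ],
  "grip": [1,1,1]
}}

```text
time_s: 20.5
position: [0.4525, -0.2395, 0.1059]
tcp_rot: [[-0.077, -0.0, 0.997], [-0.997, 0.0, -0.077], [-0.0, -1.0, -0.0]]
force: [-0.1, 1.2, 0.1]
opening: 0.219
```

It is in freely. Now I push it home.

Call:
{"fn": "arm_command", "kwargs": {
  "translation": [
    [0,0.06,0],
    [0,0.12,0],
    [0,0.17,0],
    [0,0.17,0]
  ],
  "rotation": [
    [0,0,0],
    [0,0,0],
    [0,0,0],
    [0,0,0]
  ],
  "grip": [1,1,1,1]
}}

```text
time_s: 20.9
position: [0.4523, -0.2393, 0.0918]
tcp_rot: [[-0.077, -0.001, 0.997], [-0.997, 0.001, -0.077], [-0.001, -1.0, -0.001]]
force: [0.2, -0.1, 0.4]
opening: 0.222
```

Call:
{"fn": "arm_command", "kwargs": {
  "translation": [
    [0,0.04,0],
    [0,0.06,0],
    [0,0.06,0]
  ],
  "rotation": [
    [0,0,0],
    [0,0,0],
    [0,0,0]
  ],
  "grip": [1,1,1]
}}

```text
time_s: 21.2
position: [0.4527, -0.2396, 0.0879]
tcp_rot: [[-0.077, 0.0, 0.997], [-0.997, -0.0, -0.077], [0.0, -1.0, 0.0]]
force: [-1.3, 0.2, 0.9]
opening: 0.221
```

Call:
{"fn": "arm_command", "kwargs": {
  "translation": [
    [0,0.01,0],
    [0,0.02,0],
    [0,0.02,0]
  ],
  "rotation": [
    [0,0,0],
    [0,0,0],
    [0,0,0]
  ],
  "grip": [1,1,1]
}}

```text
time_s: 21.5
position: [0.4527, -0.2397, 0.0877]
tcp_rot: [[-0.077, 0.001, 0.997], [-0.997, -0.001, -0.077], [0.001, -1.0, 0.001]]
force: [-3.1, 1.5, 13.1]
opening: 0.22
```

Call:
{"fn": "arm_command", "kwargs": {
  "translation": [
    [0,0.01,0],
    [0,0.01,0],
    [0,0.01,0]
  ],
  "rotation": [
    [0,0,0],
    [0,0,0],
    [0,0,0]
  ],
  "grip": [1,1,1]
}}

```text
time_s: 21.8
position: [0.4527, -0.2397, 0.0876]
tcp_rot: [[-0.077, 0.001, 0.997], [-0.997, -0.001, -0.077], [0.001, -1.0, 0.001]]
force: [-3.4, 2.4, 18.6]
opening: 0.224
```

Both plugs bottomed at the same height, TCP z about 0.0876. I release, centre on the cap, and grip its flats.

Call:
{"fn": "arm_command", "kwargs": {
  "translation": [
    [0,0,0],
    [0,0,0],
    [0,0,0],
    [0,0,0],
    [0,0,0]
  ],
  "rotation": [
    [0,0,0],
    [0,0,0],
    [0,0,0],
    [0,0,0],
    [0,0,0]
  ],
  "grip": [0,-0.5,-1,-1,-1]
}}

```text
time_s: 22.3
position: [0.4526, -0.2396, 0.085]
tcp_rot: [[-0.077, -0.0, 0.997], [-0.997, 0.0, -0.077], [-0.0, -1.0, -0.0]]
force: [0.8, 0.7, 0.1]
opening: 0.587
```

Call:
{"fn": "arm_command", "kwargs": {
  "translation": [
    [-0.1,0,0],
    [-0.19,0,0],
    [-0.19,0,0],
    [-0.19,0,0],
    [-0.19,0,0]
  ],
  "rotation": [
    [0,0,0],
    [0,0,0],
    [0,0,0],
    [0,0,0],
    [0,0,0]
  ],
  "grip": [-1,-1,-1,-1,-1]
}}

```text
time_s: 22.8
position: [0.454, -0.2245, 0.0854]
tcp_rot: [[-0.077, 0.0, 0.997], [-0.997, -0.0, -0.077], [0.0, -1.0, 0.0]]
force: [0.3, 0.3, 0.1]
opening: 0.979
```

Call:
{"fn": "arm_command", "kwargs": {
  "translation": [
    [0,0.12,0],
    [0,0.24,0],
    [0,0.36,0],
    [0,0.36,0],
    [0,0.36,0]
  ],
  "rotation": [
    [0,0,0],
    [0,0,0],
    [0,0,0],
    [0,0,0],
    [0,0,0]
  ],
  "grip": [-1,-1,-1,-1,-1]
}}

```text
time_s: 23.3
position: [0.4535, -0.2243, 0.0559]
tcp_rot: [[-0.078, -0.001, 0.997], [-0.997, 0.001, -0.078], [-0.001, -1.0, -0.001]]
force: [0.2, -0.6, -0.9]
opening: 0.999
```

Run:
```python
from h import *
np.set_printoptions(precision=4,suppress=True)
s=bot.read_state();print(s["position"],s["force"],s["opening"],s["time_s"])
out=[]
for n in("scene","side"):
    c=cam(n);q=proj(c,[[.4533,-.2244,.062]])[0].round().astype(int)
    a=c["img"][q[1]-30:q[1]+30,q[0]-30:q[0]+30];out.append(cv2.resize(a,None,fx=6.5,fy=6.5,interpolation=cv2.INTER_CUBIC))
cv2.imwrite("pics/both2.png",np.hstack(out))
```

```text
[ 0.4535 -0.2243  0.0559] [ 0.213  -0.6268 -0.9317] 0.9985275869687362 23.3
```

View pics/both2.png

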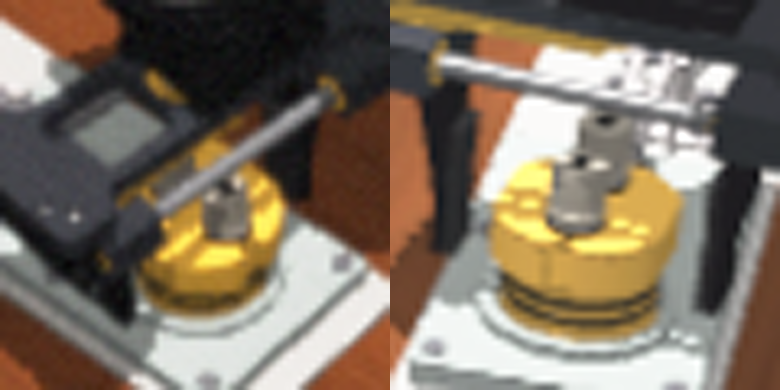

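Both plug heads sit flush on the cap, and the open fingers straddle the flats. I grip, lift, and go on to a spot where the wrist camera sees the inspection camera.

Call:
{"fn": "arm_command", "kwargs": {
  "translation": [
    [0,0,0],
    [0,0,0],
    [0,0,0],
    [0,0,0],
    [0,0,0]
  ],
  "rotation": [
    [0,0,0],
    [0,0,0],
    [0,0,0],
    [0,0,0],
    [0,0,0]
  ],
  "grip": [1,1,1,1,1]
}}

```text
time_s: 23.9
position: [0.4537, -0.2244, 0.0567]
tcp_rot: [[-0.077, -0.0, 0.997], [-0.997, 0.0, -0.077], [-0.0, -1.0, -0.0]]
force: [-0.6, 0.1, 0.8]
opening: 0.684
```

Call:
{"fn": "arm_command", "kwargs": {
  "translation": [
    [0,-0.1,0],
    [0,-0.3,0],
    [0,-0.5,0],
    [0,-0.7,0],
    [0,-0.9,0]
  ],
  "rotation": [
    [0,0,0],
    [0,0,0],
    [0,0,0],
    [0,0,0],
    [0,0,0]
  ],
  "grip": [1,1,1,1,1]
}}

```text
time_s: 24.4
position: [0.4531, -0.2239, 0.1289]
tcp_rot: [[-0.078, -0.002, 0.997], [-0.997, 0.001, -0.078], [-0.001, -1.0, -0.002]]
force: [-0.5, -0.4, -5.3]
opening: 0.689
```

Call:
{"fn": "arm_command", "kwargs": {
  "translation": [
    [0,-0.3,0],
    [0,-0.6,0],
    [0,-0.9,0]
  ],
  "rotation": [
    [0,0,0],
    [0,0,0],
    [0,0,0]
  ],
  "grip": [1,1,1]
}}

```text
time_s: 24.7
position: [0.4529, -0.2236, 0.201]
tcp_rot: [[-0.077, -0.002, 0.997], [-0.997, 0.002, -0.077], [-0.001, -1.0, -0.002]]
force: [-0.1, 0.1, -5.1]
opening: 0.684
```

Call:
{"fn": "arm_command", "kwargs": {
  "translation": [
    [-0.2,-0.3,0.15],
    [-0.4,-0.6,0.3],
    [-0.6,-0.9,0.5]
  ],
  "rotation": [
    [0,0,0],
    [0,0,0],
    [0,0,0]
  ],
  "grip": [1,1,1]
}}

```text
time_s: 25.0
position: [0.4961, -0.1783, 0.2728]
tcp_rot: [[-0.078, -0.003, 0.997], [-0.997, 0.002, -0.078], [-0.002, -1.0, -0.003]]
force: [0.5, -0.8, -6.5]
opening: 0.688
```

Call:
{"fn": "arm_command", "kwargs": {
  "translation": [
    [-0.3,-0.1,0.25],
    [-0.6,-0.2,0.5],
    [-0.9,-0.35,0.75],
    [-1,-0.35,0.95],
    [-1,-0.35,0.95]
  ],
  "rotation": [
    [0,0,0],
    [0,0,0],
    [0,0,0],
    [0,0,0],
    [0,0,0]
  ],
  "grip": [1,1,1,1,1]
}}

```text
time_s: 25.5
position: [0.5806, -0.1041, 0.3001]
tcp_rot: [[-0.075, 0.001, 0.997], [-0.997, 0.001, -0.075], [-0.001, -1.0, 0.001]]
force: [-0.3, -0.8, -4.9]
opening: 0.69
```

Run:
```python
from h import *
np.set_printoptions(precision=4,suppress=True)
for i in range(3):
    c=cam("wrist")
s=bot.read_state();print(s["position"],s["force"],s["opening"],s["time_s"],s["joint_positions"])
cv2.imwrite("pics/w6.png",c["img"]);np.savez("w6.npz",**c)
for n in("scene","side"): np.savez(n+"6.npz",**cam(n))
# composite: wrist top half 1x, with scene/side crops of the start pictures enlarged below
S=cv2.imread("pics/scene0.png")[255:345,240:330];D=cv2.imread("pics/side0.png")[225:325,200:300]
b=np.hstack([cv2.resize(S,(300,300),interpolation=cv2.INTER_CUBIC),cv2.resize(D,(340,300),interpolation=cv2.INTER_CUBIC)])
cv2.imwrite("pics/comp.png",np.vstack([c["img"][:300],b]))
```

```text
[ 0.5777 -0.1055  0.2994] [ 0.2069 -0.9633 -5.131 ] 0.6840814895716159 25.65 [-21.2324  24.0643  83.7195  -0.0303  72.4482 -16.7863]
```

View pics/comp.png

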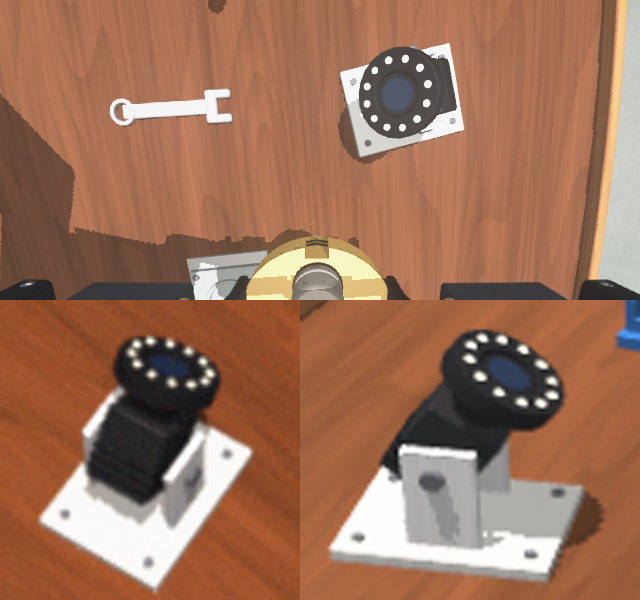

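The wrist view shows the ring light centred at about (398,93), LEDs clear, on its plate with corners at (340,72), (450,44), (463,130) and (360,157). I fit lens position and azimuth to the LEDs in all three cameras.

```bash
cat > fit.py <<'E'
from h import *
from scipy.optimize import least_squares
np.set_printoptions(precision=4,suppress=True)
w=dict(np.load("w6.npz"));sc=dict(np.load("scene6.npz"));sd=dict(np.load("side6.npz"))
sc["img"]=cv2.imread("pics/scene0.png");sd["img"]=cv2.imread("pics/side0.png")
def leds(c,box,amax,k=7):
    x0,y0,x1,y1=box;g=c["img"][y0:y1,x0:x1].min(2)
    t=cv2.morphologyEx(g,cv2.MORPH_TOPHAT,np.ones((k,k)))
    n,l,st,ce=cv2.connectedComponentsWithStats((t>70).astype(np.uint8))
    out=[]
    for i in range(1,n):
        if st[i,4]<=amax:
            m=(l==i)*t.astype(float);Y,X=np.mgrid[:g.shape[0],:g.shape[1]];out.append([(m*X).sum()/m.sum()+x0,(m*Y).sum()/m.sum()+y0])
    return np.array(out)
L=[(w,leds(w,(358,44,438,138),80,11)),(sd,leds(sd,(240,233,280,268),30)),(sc,leds(sc,(272,264,308,290),30))]
for c,p in L: print(len(p),p.round(1).tolist())
def frame(az,tilt):
    z=np.array([np.sin(tilt)*np.cos(az),np.sin(tilt)*np.sin(az),np.cos(tilt)])
    x=np.cross([0,0,1],z);x/=np.linalg.norm(x);return x,np.cross(z,x),z
def res(q,tilt=None):
    C=q[:3];x,y,z=frame(q[3],np.radians(35) if len(q)==5 else q[5]);t=np.linspace(0,2*np.pi,120,False)
    P=C+q[4]*(np.outer(np.cos(t),x)+np.outer(np.sin(t),y));r=[]
    for c,p in L:
        g=proj(c,P);f=-(c["W"]@np.r_[C,1])[2]
        for u in p:
            i=np.argmin(((g-u)**2).sum(1));d=g[(i+1)%120]-g[i-1];n=np.array([-d[1],d[0]])/np.linalg.norm(d)
            r.append((g[i]-u)@n)
    return np.array(r)
for q0 in([.656,.008,.122,np.pi,.03],[.656,.008,.122,np.pi,.03,np.radians(35)]):
    s=least_squares(res,q0,loss="soft_l1",x_scale=[.01,.01,.01,.1,.01,.1][:len(q0)]);q=s.x
    print(q,"az",np.degrees(q[3]),"tilt",np.degrees(q[5]) if len(q)>5 else 35,"rms",np.sqrt((s.fun**2).mean()),abs(s.fun).max())
    print([np.sqrt((v**2).mean()).round(2) for v in np.split(s.fun,np.cumsum([len(p) for _,p in L])[:-1])])
a=[at_z(w,p,.006) for p in((340,72),(450,44),(463,130),(360,157))]
for i in range(4): d=a[(i+1)%4]-a[i];print("edge",np.linalg.norm(d),np.degrees(np.arctan2(d[1],d[0])))
print("lens glass wrist",at_z(w,(397,94),.126))
E
python3 fit.py
```

```text
18 [[413.1, 46.6], [404.9, 58.4], [388.1, 59.8], [419.5, 67.3], [374.4, 70.1], [427.4, 83.6], [366.7, 86.0], [426.0, 102.7], [366.6, 103.4], [373.8, 118.0], [416.6, 118.6], [435.7, 118.8], [427.1, 127.8], [386.5, 126.7], [402.0, 127.1], [430.0, 131.0], [380.4, 135.9], [416.2, 135.8]]
12 [[253.2, 237.2], [259.1, 237.8], [250.1, 239.7], [265.2, 241.0], [249.6, 244.2], [270.6, 246.1], [252.5, 250.1], [273.6, 251.5], [258.0, 255.3], [273.7, 256.2], [264.9, 258.6], [270.4, 258.9]]
10 [[279.8, 269.1], [284.7, 266.8], [290.5, 267.6], [296.0, 269.9], [280.7, 273.6], [301.4, 276.1], [285.1, 276.8], [291.2, 279.2], [296.9, 279.9], [273.5, 283.8]]
[0.6543 0.0059 0.1267 3.4319 0.0292] az 196.6316954087352 tilt 35 rms 5.071179131735783 14.773068334713319
[np.float64(7.01), np.float64(0.54), np.float64(3.73)]
[0.6544 0.0055 0.1266 3.443  0.0296 0.6433] az 197.27035641753758 tilt 36.857697740032634 rms 4.917428809480709 13.937601662482178
[np.float64(6.75), np.float64(0.6), np.float64(3.78)]
edge 0.13120126542577468 9.768471560416222
edge 0.09918547904467988 -80.43279445443841
edge 0.12944184019044147 -169.53401708118176
edge 0.10077065018093681 100.5762194181037
lens glass wrist [0.6549 0.0072 0.126 ]
```

```bash
cat >> fit.py <<'E'
print("--- refit")
q=[.6543,.0059,.1267,np.radians(190),.0292]
for it in range(3):
    r=np.split(res(q),np.cumsum([len(p) for _,p in L])[:-1])
    L=[(c,p[abs(v)<(3,2,1.5)[it]]) for (c,p),v in zip(L,r)]
    s=least_squares(res,q,loss="soft_l1",x_scale=[.01,.01,.01,.1,.01]);q=s.x
    print([len(p) for _,p in L],q,np.degrees(q[3]),np.sqrt((s.fun**2).mean()))
s=least_squares(res,np.r_[q,.61],x_scale=[.01,.01,.01,.1,.01,.1]);print("free tilt",s.x,np.degrees(s.x[3]),np.degrees(s.x[5]))
Lall=L
for i,n in enumerate(("wrist","side","scene")):
    L=[Lall[i]]
    s=least_squares(lambda v:res([v[0],v[1],.1257,v[2],.0293]),q[[0,1,3]],x_scale=[.01,.01,.1]);print(n,s.x[:2],np.degrees(s.x[2]))
E
python3 fit.py | sed -n '/refit/,$p'
```

```text
--- refit
[11, 12, 9] [0.6532 0.0072 0.1272 3.3299 0.0281] 190.79014556496776 0.35003424917365206
[11, 12, 9] [0.6532 0.0072 0.1272 3.3299 0.0281] 190.79014322788933 0.3500342487774377
[11, 12, 9] [0.6532 0.0072 0.1272 3.3299 0.0281] 190.79014322788933 0.3500342487774377
free tilt [0.6532 0.0072 0.1272 3.3287 0.028  0.6093] 190.71892107306343 34.908744369554775
wrist [0.6535 0.0073] 185.60694167976615
side [0.6541 0.004 ] 194.63375060514792
scene [0.6538 0.0074] 191.70597554216818
```

```bash
cat > goal.py <<'E'
from h import *
from scipy.spatial.transform import Rotation as Ro
np.set_printoptions(precision=4,suppress=True)
az,ti=np.radians(190.4),np.radians(35)
z=np.array([np.sin(ti)*np.cos(az),np.sin(ti)*np.sin(az),np.cos(ti)])
led=np.array([.6532,.0072,.1272]);vp=led+z*(.224-led[2])/z[2]
tgt=vp+.038*z
def go():
    s=bot.read_state();R=np.array(s["tcp_rot"]);p=np.array(s["position"])
    y=R[:,1];v=np.cross(y,-z);n=np.linalg.norm(v);rv=v/n*np.arctan2(n,y@-z)
    print("vp",vp,"tgt",tgt,"pos",p,"shift",R.T@(tgt-p)/.08,"rot",R.T@np.degrees(rv)/60,"tilt err deg",np.degrees(np.linalg.norm(rv)),"t",s["time_s"],s["opening"],s["force"])
if __name__=="__main__": go()
E
python3 goal.py
```

```text
vp [ 0.5865 -0.005   0.224 ] tgt [ 0.5651 -0.009   0.2551] pos [ 0.578  -0.1061  0.2998] shift [-1.1973  0.5594 -0.2545] rot [ 0.5662 -0.      0.1496] tilt err deg 35.14039299495486 t 25.75 0.6852080548699729 [-0.6433  0.8248 -5.2274]
```

Call:
{"fn": "arm_command", "kwargs": {
  "translation": [
    [-0.3,0,-0.12],
    [-0.6,0,-0.25],
    [-0.9,0,-0.25],
    [-0.9,0,-0.25]
  ],
  "rotation": [
    [0,0,0],
    [0,0,0],
    [0,0,0],
    [0,0,0]
  ],
  "grip": [1,1,1,1]
}}

```text
time_s: 26.15
position: [0.5636, -0.0301, 0.3004]
tcp_rot: [[-0.076, -0.001, 0.997], [-0.997, 0.002, -0.076], [-0.002, -1.0, -0.002]]
force: [-0.5, -0.3, -5.0]
opening: 0.687
```

Call:
{"fn": "arm_command", "kwargs": {
  "translation": [
    [-0.1,0.1,0],
    [-0.2,0.2,0],
    [-0.3,0.3,0],
    [-0.3,0.5,0],
    [-0.3,0.56,0]
  ],
  "rotation": [
    [0.113,0,0.03],
    [0.226,0,0.06],
    [0.34,0,0.09],
    [0.453,0,0.12],
    [0.566,0,0.15]
  ],
  "grip": [1,1,1,1,1]
}}

```text
time_s: 26.65
position: [0.5642, -0.0049, 0.2557]
tcp_rot: [[-0.029, 0.522, 0.852], [-0.989, 0.11, -0.101], [-0.147, -0.846, 0.513]]
force: [-0.3, 1.9, -6.1]
opening: 0.685
```

Call:
{"fn": "arm_command", "kwargs": {
  "translation": [
    [0,0,0],
    [0,0,0],
    [0,0,0],
    [0,0,0],
    [0,0,0]
  ],
  "rotation": [
    [0,0,0],
    [0,0,0],
    [0,0,0],
    [0,0,0],
    [0,0,0]
  ],
  "grip": [1,1,1,1,1]
}}

```text
time_s: 27.15
position: [0.5689, -0.0051, 0.2586]
tcp_rot: [[-0.028, 0.526, 0.85], [-0.989, 0.109, -0.1], [-0.146, -0.844, 0.517]]
force: [0.8, -0.2, -6.0]
opening: 0.686
```

Run:
```python
from goal import *
go()
out=[]
for n in("scene","side"):
    c=cam(n);np.savez(n+"7.npz",**c);im=c["img"].copy()
    q=proj(c,[vp+.02*z])[0].round().astype(int)
    a=im[q[1]-45:q[1]+45,q[0]-45:q[0]+45];out.append(cv2.resize(a,(390,390),interpolation=cv2.INTER_CUBIC));print(n,q)
    print(n,[(t,pts(n,t,2)) for t in("cap_end","cap_grip")],proj(c,[vp,vp+.035*z]))
cv2.imwrite("pics/fin1.png",np.hstack(out))
```

```text
vp [ 0.5865 -0.005   0.224 ] tgt [ 0.5651 -0.009   0.2551] pos [ 0.5689 -0.0051  0.2586] shift [ 0.0549  0.0062 -0.0577] rot [ 0.0437 -0.     -0.0009] tilt err deg 2.62527006889839 t 27.15 0.6859817912361524 [ 0.8101 -0.2374 -6.0148]
scene [309 220]
scene [('cap_end', [(0.96, array([301.888, 228.624]))]), ('cap_grip', [(0.88, array([310.912, 218.016]))])] [[306.5731 227.5699]
 [311.4898 213.5728]]
side [303 197]
side [('cap_end', [(0.6, array([294.08 , 204.816]))]), ('cap_grip', [(0.89, array([306.304, 189.984]))])] [[296.3245 205.1985]
 [307.4503 191.4846]]
```

View pics/fin1.png

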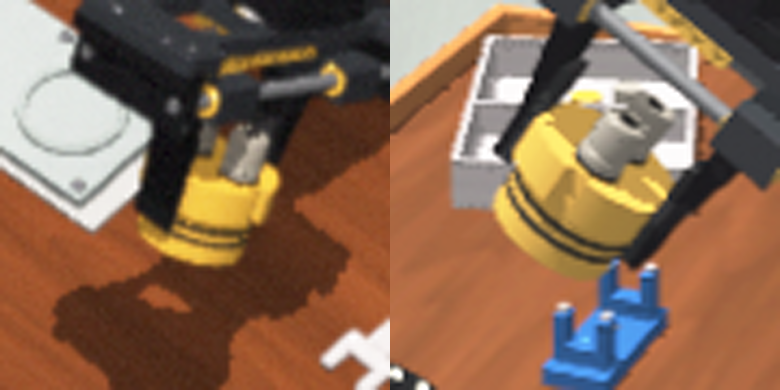

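I apply the correction.

Call:
{"fn": "arm_command", "kwargs": {
  "translation": [
    [0.03,0,-0.03],
    [0.055,0.006,-0.058],
    [0.055,0.006,-0.058],
    [0.055,0.006,-0.058],
    [0.055,0.006,-0.058]
  ],
  "rotation": [
    [0.022,0,0],
    [0.044,0,0],
    [0.044,0,0],
    [0.044,0,0],
    [0.044,0,0]
  ],
  "grip": [1,1,1,1,1]
}}

```text
time_s: 27.95
position: [0.5647, -0.009, 0.2548]
tcp_rot: [[-0.029, 0.564, 0.825], [-0.989, 0.104, -0.106], [-0.146, -0.819, 0.555]]
force: [0.2, -0.3, -4.8]
opening: 0.683
```

Call:
{"fn": "arm_command", "kwargs": {
  "translation": [
    [0,0,0],
    [0,0,0],
    [0,0,0],
    [0,0,0],
    [0,0,0]
  ],
  "rotation": [
    [0,0,0],
    [0,0,0],
    [0,0,0],
    [0,0,0],
    [0,0,0]
  ],
  "grip": [1,1,1,1,1]
}}

```text
time_s: 28.45
position: [0.5643, -0.0089, 0.2544]
tcp_rot: [[-0.029, 0.564, 0.826], [-0.989, 0.105, -0.106], [-0.146, -0.819, 0.554]]
force: [0.7, 0.6, -6.5]
opening: 0.686
```

Run:
```python
from goal import *
go()
O={}
for n in("scene","side"):
    c=cam(n);np.savez(n+"8.npz",**c);cv2.imwrite(f"pics/{n}8.png",c["img"])
    for t in("cap_end","cap_grip"):
        r=pts(n,t,1)
        if r: O.setdefault(t,[]).append(ray(c,r[0][1]))
P={t:tri(o) for t,o in O.items()};print(P)
# wrist: plug head tops and ports give the cap's pose in the hand
c=cam("wrist");np.savez("wrist8.npz",**c)
s=bot.read_state();R=np.array(s["tcp_rot"]);p=np.array(s["position"])
for t in("port_1","plug_a_head","cap_grip"): print(t,pts("wrist",t,3))
for nm,L in(("plug1 hd top",[-.016,-.024+.003-.009,0]),("cap",[0,.003,0])): print(nm,proj(c,[R@np.array(L)+p]))
print(s["qvel"],s["joint_positions"])
```

```text
vp [ 0.5865 -0.005   0.224 ] tgt [ 0.5651 -0.009   0.2551] pos [ 0.5643 -0.0089  0.2544] shift [-0.0002 -0.0012  0.0135] rot [ 0.0007 -0.     -0.0011] tilt err deg 0.0795065204645343 t 28.45 0.6856680555434648 [ 0.7459  0.6022 -6.5331]
{'cap_end': array([ 0.5906, -0.0069,  0.2232]), 'cap_grip': array([ 0.5652, -0.0103,  0.2474])}
port_1 []
plug_a_head [(0.97, array([166.4  ,  19.392])), (0.94, array([72.384, 88.8  ])), (0.88, array([311.488, 298.416]))]
cap_grip []
plug1 hd top [[315.9062 313.9522]]
cap [[316.0541 311.7995]]
[ 0.0052 -0.0398 -0.0849  0.0929 -0.0862  0.0276] [-21.2989  17.6055 114.6794  47.3382  24.2741 -56.86  ]
```

The tool pose is on target: 0.08° of tilt error and within 1 mm. I check numerically that the cap has not shifted or tilted in the hand by fitting its silhouette in both fixed cameras.

```bash
cat > sil.py <<'E'
from goal import *
from scipy.optimize import minimize
s=bot.read_state();R=np.array(s["tcp_rot"]);p=np.array(s["position"]);U=4
t=np.linspace(0,2*np.pi,90,False)
def ring(r,y,flat=False):
    a=np.c_[r*np.cos(t),0*t+y,r*np.sin(t)]
    if flat:a[:,2]=a[:,2].clip(-.03,.03)
    return a
M=[np.vstack([ring(.034,-.009,1),ring(.034,.009,1)]),np.vstack([ring(.028,.009),ring(.028,.035)])]
V=[]
for n in("side","scene"):
    c=dict(np.load(n+"8.npz"));o=proj(c,[vp+.02*z])[0].round().astype(int)-40
    a=cv2.resize(c["img"][o[1]:o[1]+80,o[0]:o[0]+80],None,fx=U,fy=U,interpolation=cv2.INTER_LINEAR).astype(float)
    B,G,Rd=a[...,0],a[...,1],a[...,2]
    br=(G/(Rd+1)>.64)&(B/(G+1)<.75)&(Rd>70)
    wood=(G/(Rd+1)<.62)&(Rd>60)&(B<G)
    V.append((c,o,br,wood));print(n,br.sum()/U**2,wood.sum()/U**2)
def sil(c,o,q):
    W=Ro.from_rotvec([np.radians(q[3]),0,np.radians(q[4])]).as_matrix()
    m=np.zeros((80*U,80*U),np.uint8)
    for k in M:
        P=(k@W.T+np.array([q[0],q[1],q[2]])/1000+[0,.003,0])@R.T+p
        g=(proj(c,P)-o+.5)*U-.5
        cv2.fillConvexPoly(m,cv2.convexHull(np.round(g*16).astype(np.int32)),1,shift=4)
    return m>0
def cost(q,v=V):
    return sum((br&~m).sum()+(wood&m).sum() for c,o,br,wood in v for m in[sil(c,o,q)])/U**2
q0=np.zeros(5);print("ideal",cost(q0))
sx=np.vstack([q0]+[3*e for e in np.eye(5)])
for v in(V,V[:1],V[1:]):
    r=minimize(cost,q0,args=(v,),method="Nelder-Mead",options=dict(initial_simplex=sx,maxiter=400));print(r.x,r.fun)
E
python3 sil.py
```

```text
side 1368.0 2264.6875
scene 666.4375 3031.375
ideal 610.875
[-1.6895  0.8689  0.2884 -2.6374 -1.6428] 558.6875
[ 0.1327  1.3349  0.3448 -1.4157 -1.0757] 385.25
[-1.4475  1.9173 -0.2698 -5.1226 -3.0426] 165.375
```

```bash
sed -i 's|    wood=|    l=cv2.connectedComponentsWithStats(cv2.morphologyEx(br.astype(np.uint8),cv2.MORPH_CLOSE,np.ones((13,13))));br\&=(l[1]==1+l[2][1:,4].argmax())\n    wood=|' sil.py
cat >> sil.py <<'E'
a=np.load("w6.npz")["img"];b=np.load("wrist8.npz")["img"]
w=a[238:296,262:372]
m=cv2.matchTemplate(b[220:310,240:400],w,cv2.TM_CCOEFF_NORMED);i=np.unravel_index(m.argmax(),m.shape);print("hand match",m.max(),"shift px",i[1]-22,i[0]-18)
E
python3 sil.py
```

```text
side 1010.375 2264.6875
scene 503.75 3031.375
ideal 93.5
[-1.6895  0.8689  0.2884 -2.6374 -1.6428] 41.3125
[ 0.1327  1.3349  0.3448 -1.4157 -1.0757] 27.625
[-1.4475  1.9173 -0.2698 -5.1226 -3.0426] 5.625
hand match 0.645416 shift px -3 3
```

```bash
cat > ctl.py <<'E'
import sys;sys.argv=["x"]
exec(open("sil.py").read().split("q0=np.zeros")[0])
def mk(name,f,ctr):
    c=dict(np.load(name+"8.npz"));c["img"]=cv2.imread(f);o=proj(c,[ctr])[0].round().astype(int)-40
    a=cv2.resize(c["img"][o[1]:o[1]+80,o[0]:o[0]+80],None,fx=U,fy=U,interpolation=cv2.INTER_LINEAR).astype(float)
    B,G,Rd=a[...,0],a[...,1],a[...,2];br=(G/(Rd+1)>.64)&(B/(G+1)<.75)&(Rd>70)
    l=cv2.connectedComponentsWithStats(cv2.morphologyEx(br.astype(np.uint8),cv2.MORPH_CLOSE,np.ones((13,13))));br&=(l[1]==1+l[2][1:,4].argmax())
    return c,o,br,~br&(cv2.morphologyEx(br.astype(np.uint8),cv2.MORPH_CLOSE,np.ones((25,25)))==0)
Rh,ph=R.copy(),p.copy()
R=np.array([[-.077,0,.997],[-.997,0,-.077],[0,-1,0]]);p=np.array([.4533,-.2244,.056])
C=[mk(n,f"pics/{n}0.png",p) for n in("side","scene")]
sx=np.vstack([np.zeros(5)]+[3*e for e in np.eye(5)])
def cut(v): # spigot foot is hidden in the lip: only score what is shown
    r=minimize(cost,np.zeros(5),args=(v,),method="Nelder-Mead",options=dict(initial_simplex=sx,maxiter=400));return r.x,r.fun
Mf=M;M=[M[0],np.vstack([ring(.028,.009),ring(.028,.029)])]
q,f=cut(C);print("nest control, tool axes",q,f);q,f=cut(C[:1]);print(" side only",q,f)
E
python3 ctl.py
python3 - <<'E'
import numpy as np,cv2
f=lambda n:cv2.GaussianBlur(cv2.cvtColor(np.load(""+n)["img"],6),(3,3),0).astype(np.float32)
g=lambda a:cv2.normalize(np.hypot(cv2.Sobel(a,5,1,0),cv2.Sobel(a,5,0,1)),None,0,255,cv2.NORM_MINMAX)
a,b=g(f("w6.npz")),g(f("wrist8.npz"))
for (x0,y0,x1,y1) in((262,236,372,298),(292,258,342,298),(240,275,400,298)):
    m=cv2.matchTemplate(b[y0-8:y1+8,x0-8:x1+8],a[y0:y1,x0:x1],cv2.TM_CCOEFF_NORMED);i=np.unravel_index(m.argmax(),m.shape);print(m.max(),i[1]-8,i[0]-8)
E
```

```text
side 1010.375 2264.6875
scene 503.75 3031.375
nest control, tool axes [-0.6033  0.5681 -0.5613  0.4315  0.3097] 53.1875
 side only [ 0.6806  1.2352 -0.4943  0.8298  0.0047] 25.625
0.5128024 -4 3
0.8280801 -4 3
0.5065561 0 0
```

The upright control fit (cap in the nest) came out near ideal. The in-hand fit agrees within about 2 mm and 2–3°, and the flats hold the cap flush. Only the plugs shifted, within their 1 mm hole play as gravity would move them. I make a last trim, about 1 mm, then check.

Call:
{"fn": "arm_command", "kwargs": {
  "translation": [
    [0.01,-0.003,0.012],
    [0.01,-0.003,0.012],
    [0.01,-0.003,0.012],
    [0.01,-0.003,0.012],
    [0.01,-0.003,0.012]
  ],
  "rotation": [
    [0,0,0],
    [0,0,0],
    [0,0,0],
    [0,0,0],
    [0,0,0]
  ],
  "grip": [1,1,1,1,1]
}}

```text
time_s: 29.45
position: [0.5648, -0.0097, 0.255]
tcp_rot: [[-0.029, 0.564, 0.826], [-0.989, 0.105, -0.106], [-0.146, -0.819, 0.554]]
force: [0.0, 0.0, -5.2]
opening: 0.685
```

Call:
{"fn": "arm_command", "kwargs": {
  "translation": [
    [0,0,0],
    [0,0,0],
    [0,0,0],
    [0,0,0],
    [0,0,0]
  ],
  "rotation": [
    [0,0,0],
    [0,0,0],
    [0,0,0],
    [0,0,0],
    [0,0,0]
  ],
  "grip": [1,1,1,1,1]
}}

```text
time_s: 29.95
position: [0.5649, -0.0098, 0.255]
tcp_rot: [[-0.029, 0.564, 0.826], [-0.989, 0.105, -0.106], [-0.146, -0.819, 0.554]]
force: [-1.0, 0.4, -5.5]
opening: 0.687
```

Run:
```python
from goal import *
go()
O={}
for n in("scene","side"):
    c=cam(n)
    for t in("cap_end","cap_grip","plug_a_head"):
        for r in pts(n,t,1 if t[0]=="c" else 6): O.setdefault(t,[]).append((n,r[0],r[1].round(0).tolist(),ray(c,r[1])))
for t in("cap_end","cap_grip"): print(t,tri([o[3] for o in O.get(t,[])]) if len(O.get(t,[]))>1 else None,"want",vp if t=="cap_end" else vp+.035*z)
print([o[:3] for o in O["plug_a_head"]])
s=bot.read_state();print(np.abs(s["qvel"]).max())
```

```text
vp [ 0.5865 -0.005   0.224 ] tgt [ 0.5651 -0.009   0.2551] pos [ 0.5649 -0.0098  0.255 ] shift [-0.0103  0.0019  0.002 ] rot [ 0.0008  0.     -0.0011] tilt err deg 0.07969129808830414 t 29.95 0.686948105722368 [-0.9757  0.4171 -5.4681]
cap_end [ 0.5899 -0.0135  0.2178] want [ 0.5865 -0.005   0.224 ]
cap_grip [ 0.5666 -0.0155  0.2421] want [ 0.5668 -0.0087  0.2527]
[('scene', 0.59, [377.0, 282.0]), ('scene', 0.52, [435.0, 277.0]), ('scene', 0.42, [318.0, 209.0]), ('scene', 0.19, [282.0, 203.0]), ('side', 0.88, [367.0, 401.0]), ('side', 0.77, [318.0, 348.0]), ('side', 0.76, [311.0, 184.0]), ('side', 0.5, [258.0, 362.0])]
0.09258782127595191
```

The network points moved about 8 mm since the last check, which could be detector noise or a slip. I rerun the silhouette and wrist comparison on fresh pictures.

```bash
cp wrist8.npz wrist7.npz
python3 - <<'E'
from goal import *
for n in("scene","side","wrist"): np.savez(n+"8.npz",**cam(n))
a=np.load("wrist7.npz")["img"];b=np.load("wrist8.npz")["img"]
m=cv2.matchTemplate(b[225:310,250:385],a[236:298,262:372],cv2.TM_CCOEFF_NORMED);i=np.unravel_index(m.argmax(),m.shape);print("in-hand vs last",m.max(),i[1]-12,i[0]-11)
for n in("scene","side"):
    models_out=[(t,pts(n,t,1)) for t in("cap_end","cap_grip")];c=dict(np.load(n+"8.npz"));print(n,models_out,proj(c,[vp,vp+.035*z]))
E
python3 sil.py
```

```text
in-hand vs last 0.9533404 0 0
scene [('cap_end', [(0.59, array([302.4 , 226.08]))]), ('cap_grip', [(0.81, array([309.12 , 215.184]))])] [[306.5731 227.5699]
 [311.4898 213.5728]]
side [('cap_end', [(0.94, array([296.896, 203.52 ]))]), ('cap_grip', [(0.9, array([309.824, 194.304]))])] [[296.3245 205.1985]
 [307.4503 191.4846]]
side 1008.5625 2288.3125
scene 508.5625 3051.125
ideal 92.25
[-2.0743  0.6662  0.4031 -3.6539 -2.8763] 40.375
[ 0.4817  1.1715  0.3662 -0.6609 -4.4433] 26.3125
[-1.2453  2.5976 -0.5712 -0.3756 -0.2877] 13.5625
hand match 0.6494889 shift px -3 3
```

The in-hand view is unchanged (0 px shift), so the network scatter was detector noise. Handing in.

```bash
python3 -c "
from rig import bot
print(bot.hand_in())"
```

```text
the job is handed in; nothing more can be done
None
```

I plugged port one (beside the notch) and then port two, lifted the cap out by its flats, and handed it in held steady in front of the inspection camera. The clock read about 30 s of the 67 s allowed, and no verdict was reported.

**Checks that agreed**
- **Plugs home:** both bottomed at the same TCP height (0.0876 m), under pushes of 21 N and 19 N. The close-up pictures before the lift showed both heads flush on the cap.
- **Final pose:** the tool pose is within 0.1° and about 1 mm of the target. I computed that target from a lens fit over all three cameras (0.35 px residual), and the camera's base plate gave the same direction within about 1°.
- **Grip:** nothing moved in the hand between the last two wrist pictures.

**Checks that disagreed or were weak**
- **Cap in the hand:** network points for the cap scattered by up to about 10 mm between pictures, which I took as detector noise. The silhouette fit gave 2 mm and 3–4° off ideal, with angles that did not agree between cameras. The true squareness and centring of the cap are therefore known mainly from the tool pose.
- **Plugs after tilting:** the wrist picture showed the visible plug head shifted about 1 mm when the cap was tilted, which fits the play in its hole. I did not measure the seats again after tilting.
- **Items to leave alone:** I did not check the guard, holder and spanner against their starting places at the end. The moves stayed clear of all three.

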